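# Set out the mixing beakers by the balance

## Robot

A 7-joint arm with a two-finger parallel gripper is mounted at the origin on the work surface. World frame = base frame: x ahead of the robot, y to its left, z up, the work surface at z = 0. Lengths are in m, angles in rad, forces in N, time in s.
With the tool pointing down it reaches from about 0.4 to 0.85 m from the base axis. Payload 10.4 kg.
Tool frame: the origin (TCP) lies between the finger pads; the fingertips stand tip_extent ahead of it and the grasp point (between the pads) lies 2 mm behind it (tip_extent is the distance from the TCP to the fingertips, in m); z points along the fingers, y is the direction in which the jaws open and shut (so a half turn about z gives the same grasp; the last joint's range is limited). The gripper opens to 87 mm and grips with 3 to 60 N. Pads are 19 mm wide; open, the fingers measure 117 mm over their backs; the gripper's body (75 mm by 190 mm) begins 51 mm behind the grasp point.
Start: joints at [-1.354, 0.332, -0.065, 1.46, 0.022, 1.35, -0.088], TCP at [0.148, 0.607, 0.24] pointing down, gripper open.
Joint ranges: [-2.6, 2.6], [-0.5, 2.12], [-1.47, 1.34], [0.16, 2.42], [-1.27, 4.41], [0.06, 2.06], [-2.6, 2.6]. Speed limits (rad/s): [2.22, 2.22, 2.79, 2.79, 3.14, 3.14, 3.14].

## Interface

Orientations are given as a unit quaternion [x, y, z, w].
In Python, from bench import read_state, camera, camera_params, close_job, tip_extent gives the robot as it stands. The module is installed in compiled form; this text tells all that it offers.
- The arm moves only by the tool send_rows, never from a script. Its argument "steps" is a list of rows, each a list of 7 numbers: the turn, a rotation vector about the tool's x, y, z in degrees, then the shift along the tool's x, y, z in m, then the gripper's target within -1 to 1 (shut at 1, half-way at 0, fully open at -1). In form: [[ax, ay, az, x, y, z, jaw], ...]. A call has exactly 10 rows; each row shifts and turns the pose as measured when the row begins, along the tool's axes as they then stand; what a row does not reach is not made up. A row lasts 1/10 s, in which the tool goes at most 50 mm and 8.59 degrees, less where a joint would pass 70% of its speed; a pose out of reach is approached as far as the arm can. A call with a gripper value outside its range is refused whole. The fingers move at their own pace and stop on an object; "force" is the grip in N (left out, the last holds). Time passes only in rows, so rows that do not move let the fingers close, or fill a call up. It gives the time, the measured TCP pose, the force and the opening at its end, in the units of the state.
- read_state(): the state, without advancing time (a new reading comes with each control period).
- camera(name): name is "side" or "top" or "wrist"; returns (picture, depth): 480x640x3 uint8, blue, green, red; 480x640 float32, m along the optical axis (not along the pixel's ray), 0 where there is no reading.
- camera_params(name): a dict with "camera_matrix" (3x3 intrinsics, pixels), "world_from_camera" (4x4, takes a point from camera to world coordinates). Camera axes: x right, y down, z forward; pixel columns grow to the right and rows downward; lengths in m; the calibration is good to about 2 mm. A picture is of the moment at which its call begins: read the wrist's pose just before it. camera_params takes no time and is no camera call; for the wrist camera it gives the pose at the moment of the call.
- close_job(): hands the job in, once; it reports no verdict.
The state is a dict: "time": time; "joint_positions": joint angles; "joint_vel": joint speeds; "joint_torque": joint torques, N m; "ee_pos": TCP position; "eef_rot": TCP orientation; "ft_force": force on the tool from outside, world axes, zero at the start; "torque": the same for the moment, N m; "width": finger opening in m.
Only numpy, scipy, OpenCV 4.12 (cv2) and the standard library are available. Lean on these libraries where they do the work, as an engineer would, in place of code of your own. Each camera call takes 0.05 s, during which the arm holds its last target.

## Task

Set out the four white beakers for weighing today's flotation samples: stand each upright in the middle of its own black pad on the aluminium beaker rest, in order of size, with the smallest, which is used first, on the pad nearest the balance and the largest on the pad farthest from it. Set them down rather than let them drop, knock none over, and leave the sample pot where it stands.

Things in the scene. Friction and masses are not known exactly. Their poses are not given: they have to be found in the camera images.
- beaker_largest: the largest of four loose white plastic beakers, open at the top and straight-sided, standing upright on the bench: outside diameter 60 mm (the rim 3 mm more, with a small pouring lip at its -x side), 80 mm tall, wall 2.5 mm, empty, about 65 g. Grip it round the outside from above. Origin at the centre of its underside, z up.
- beaker_larger: the second largest of four loose white plastic beakers, open at the top and straight-sided, standing upright on the bench: outside diameter 50 mm (the rim 3 mm more, with a small pouring lip at its -x side), 70 mm tall, wall 2.5 mm, empty, about 45 g. Grip it round the outside from above. Origin at the centre of its underside, z up.
- beaker_smaller: the second smallest of four loose white plastic beakers, open at the top and straight-sided, standing upright on the bench: outside diameter 40 mm (the rim 3 mm more, with a small pouring lip at its -x side), 57 mm tall, wall 2.5 mm, empty, about 32 g. Grip it round the outside from above. Origin at the centre of its underside, z up.
- beaker_smallest: the smallest of four loose white plastic beakers, open at the top and straight-sided, standing upright on the bench: outside diameter 31 mm (the rim 3 mm more, with a small pouring lip at its -x side), 46 mm tall, wall 2.5 mm, empty, about 22 g. Grip it round the outside from above. Origin at the centre of its underside, z up.
- pad_a: one of four identical round black rubber pads, 74 mm across, in a straight row 90 mm apart on the beaker rest (a flat aluminium plate 90 mm wide, 366 mm long, its top 14 mm above the bench, fixed to it). This is the pad at the end on the rest's +y side (the robot's left). Origin at the centre of its upper face, 16 mm above the bench, z up; its y axis runs along the row, its x axis across it.
- pad_b: one of four identical round black rubber pads, 74 mm across, in a straight row 90 mm apart on the beaker rest (a flat aluminium plate 90 mm wide, 366 mm long, its top 14 mm above the bench, fixed to it). This is the pad second from the +y end. Origin at the centre of its upper face, 16 mm above the bench, z up; its y axis runs along the row, its x axis across it.
- pad_c: one of four identical round black rubber pads, 74 mm across, in a straight row 90 mm apart on the beaker rest (a flat aluminium plate 90 mm wide, 366 mm long, its top 14 mm above the bench, fixed to it). This is the pad third from the +y end. Origin at the centre of its upper face, 16 mm above the bench, z up; its y axis runs along the row, its x axis across it.
- pad_d: one of four identical round black rubber pads, 74 mm across, in a straight row 90 mm apart on the beaker rest (a flat aluminium plate 90 mm wide, 366 mm long, its top 14 mm above the bench, fixed to it). This is the pad at the end on the rest's -y side (the robot's right). Origin at the centre of its upper face, 16 mm above the bench, z up; its y axis runs along the row, its x axis across it.
- balance: the bench balance: a low white box 220 mm front to back, 150 mm wide, 48 mm high, with a display at the front and a round steel pan 124 mm across whose top is 62 mm above the bench. It stands to the left or to the right of the beaker rest, beyond one end of the row of pads. Fixed. Origin at the centre of its underside, x towards its back, z up. (The blue machine with a black rubber cup on the other side is a vortex mixer, 125 mm high.)
- sample_pot: a loose white sample pot with a yellow screw lid, 47 mm in diameter, 60 mm tall, about 90 g, standing among the beakers; to be left alone. Origin at the centre of its underside.
Things that resemble listed ones, but are neither listed nor needed, are in the scene too. What is shaped like the beaker_largest but blue is not meant.

How it is judged:
By the outcome, as a careful person would: the job done as asked, in the order asked, and still so for the second after the job is handed in, with the robot touching nothing.
It also fails if it takes over 104 s, if anything falls off the work surface, if the arm or the gripper's body presses on something with over 40 N, if the wrist force passes 120 N, or if a joint passes its speed limit or range.

## Working session

There is one attempt and no reset: what is moved stays moved. The work goes in short steps, Python scripts to look and compute and a tool call to move; the robot and the scene stay as the last step left them, time stands still between calls to the robot, and variables do not carry over. Pictures are saved under pics/ and viewed, and the job is handed in when it is done.

Besides the shell and the picture viewer there is one more tool, called as name([rows], argument=value, ...), one row to a line, values as JSON. send_rows: Moves the arm, as the interface text tells. Its arguments: {"type":"object","properties":{"steps":{"type":"array"},"force":{"type":"number"}},"required":["steps"]}

```bash
mkdir -p pics; cat > h.py <<'E'
import numpy as np,cv2
from bench import *
E
python3 - <<'E'
from h import *
import pickle
s=read_state();print({k:np.round(v,3) for k,v in s.items()},tip_extent if not callable(tip_extent) else tip_extent())
for n in ['top','side','wrist']:
    P=camera_params(n);im,d=camera(n);pickle.dump((im,d,P),open(f'{n}0.pkl','wb'));cv2.imwrite(f'pics/{n}0.png',im)
    print(n,np.round(P['camera_matrix'],1).tolist(),np.round(P['world_from_camera'],3).tolist())
E
```

```text
{'time': np.float64(0.0), 'joint_positions': array([-1.354,  0.333, -0.065,  1.461,  0.022,  1.35 , -0.088]), 'joint_vel': array([ 0.   ,  0.   , -0.002, -0.   ,  0.001, -0.002, -0.001]), 'joint_torque': array([ 0.0000e+00, -6.2326e+01,  2.5000e-02, -3.8989e+01, -6.1000e-02,
        4.0000e-02,  0.0000e+00]), 'ee_pos': array([0.148, 0.607, 0.239]), 'eef_rot': array([ 0.12 ,  0.993, -0.001, -0.   ]), 'ft_force': array([0.01 , 0.815, 1.   ]), 'torque': array([-0.046,  0.002, -0.068]), 'width': np.float64(0.087)} 0.017
top [[513.3, 0.0, 320.5], [0.0, 513.3, 243.6], [0.0, 0.0, 1.0]] [[-0.013, -0.995, 0.103, 0.409], [-1.0, 0.015, 0.023, -0.021], [-0.024, -0.103, -0.994, 1.193], [0.0, 0.0, 0.0, 1.0]]
side [[616.4, 0.0, 312.5], [0.0, 616.4, 247.5], [0.0, 0.0, 1.0]] [[0.747, -0.486, 0.453, -0.132], [-0.665, -0.558, 0.496, -0.693], [0.012, -0.672, -0.74, 1.075], [0.0, 0.0, 0.0, 1.0]]
wrist [[426.2, 0.0, 317.0], [0.0, 426.2, 241.5], [0.0, 0.0, 1.0]] [[0.237, 0.935, 0.264, 0.077], [0.971, -0.227, -0.068, 0.626], [-0.003, 0.273, -0.962, 0.385], [0.0, 0.0, 0.0, 1.0]]
```

View pics/top0.png

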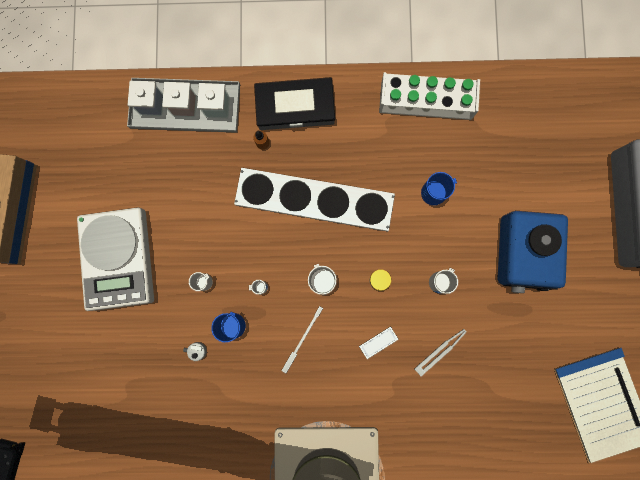

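View pics/side0.png

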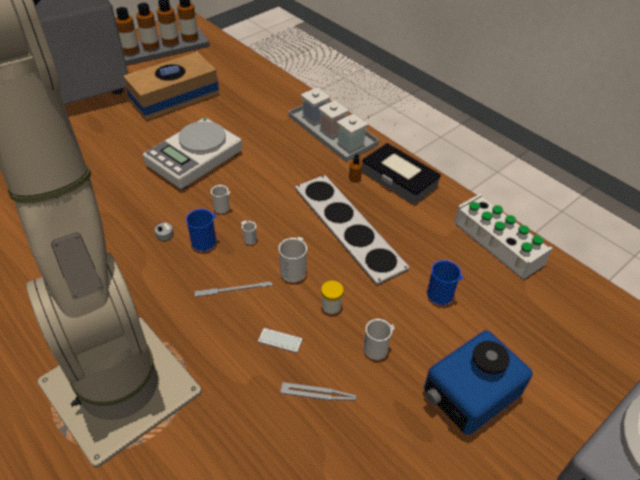

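View pics/wrist0.png

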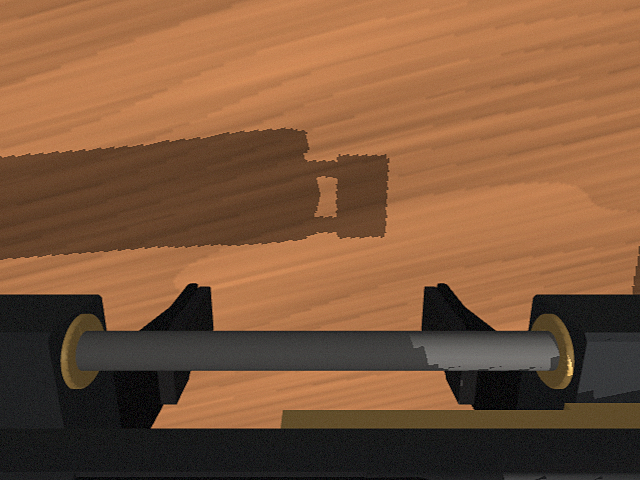

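```bash
cat >> h.py <<'E'
import pickle
def load(n): return pickle.load(open(n+'.pkl','rb'))
def pts(d,P):
    K=P['camera_matrix'];v,u=np.mgrid[:d.shape[0],:d.shape[1]]
    c=np.stack([(u-K[0,2])/K[0,0]*d,(v-K[1,2])/K[1,1]*d,d],-1)
    return c@P['world_from_camera'][:3,:3].T+P['world_from_camera'][:3,3]
def ray(P,u,v,z):
    K=P['camera_matrix'];T=P['world_from_camera'];r=T[:3,:3]@np.linalg.solve(K,[u,v,1.]);o=T[:3,3]
    return (o+r*(z-o[2])/r[2])[:2]
def proj(P,X):
    T=np.linalg.inv(P['world_from_camera']);c=T[:3,:3]@np.asarray(X,float)+T[:3,3];p=P['camera_matrix']@c;return p[:2]/p[2]
def circ(p):
    A=np.c_[2*p,np.ones(len(p))];keep=np.ones(len(p),bool)
    for _ in range(6):
        s=np.linalg.lstsq(A[keep],(p[keep]**2).sum(1),rcond=None)[0];r=np.sqrt(s[2]+s[:2]@s[:2])
        e=abs(np.linalg.norm(p-s[:2],axis=1)-r);keep=e<max(.002,2*np.median(e))
    return s[:2],r
E
python3 - <<'E'
from h import *
im,d,P=load('top0');X=pts(d,P)
print('bench z',np.median(X[300:320,300:340,2]))
B=[('smaller',201,282),('smallest',259,287),('largest',322,280),('pot',381,280),('larger',445,281),('blue1',229,327),('blue2',437,188),('thing',196,352)]
ims,ds,Ps=load('side0');Xs=pts(ds,Ps)
for n,u,v in B:
    x=X[v-26:v+27,u-26:u+27].reshape(-1,3);x=x[x[:,2]>.015]
    g=ray(P,u,v,.06);x=x[np.linalg.norm(x[:,:2]-g,axis=1)<.05]
    zt=np.percentile(x[:,2],97);t=x[x[:,2]>zt-.006]
    c,r=circ(t[:,:2]); ce=cv2.minEnclosingCircle(t[:,:2].astype(np.float32))
    y=Xs.reshape(-1,3);y=y[(np.linalg.norm(y[:,:2]-c,axis=1)<.05)&(y[:,2]>.015)]
    zs=np.percentile(y[:,2],97);ts=y[y[:,2]>zs-.006];c2,r2=circ(ts[:,:2]);ce2=cv2.minEnclosingCircle(ts[:,:2].astype(np.float32))
    print(n,np.round([zt,*c,r,*ce[0],ce[1]],3),'side',np.round([zs,*c2,r2,*ce2[0],ce2[1]],3),np.linalg.norm(c).round(3))
# pads
for nm,im,X_,P_,roi in [('top',im,X,P,(230,160,400,235)),('side',ims,Xs,Ps,(290,170,410,285))]:
    a=im.max(2);m=np.zeros_like(a);x0,y0,x1,y1=roi;m[y0:y1,x0:x1]=(a[y0:y1,x0:x1]<60)*255
    m=cv2.morphologyEx(m,cv2.MORPH_OPEN,np.ones((3,3)))
    for c in cv2.findContours(m,0,2)[0]:
        if cv2.contourArea(c)<200: continue
        (e,ax,_)=cv2.fitEllipse(c);mm=np.zeros_like(m);cv2.drawContours(mm,[c],-1,1,-1)
        print(nm,np.round(e,1),np.round(ax,1),'z',np.median(X_[mm>0][:,2]).round(4),'xy',ray(P_,*e,.016).round(4))
crop=[load('top0')[0][255:315,170:480],load('side0')[0][180:380,190:410]]
cv2.imwrite('pics/c1.png',cv2.resize(crop[0],None,fx=2.5,fy=2.5));cv2.imwrite('pics/c2.png',cv2.resize(crop[1],None,fx=3,fy=3)[:600])
E
```

```text
bench z 0.0012155100346288306
smaller [0.06  0.447 0.279 0.019 0.448 0.276 0.024] side [0.059 0.444 0.276 0.02  0.444 0.275 0.024] 0.527
smallest [0.05  0.433 0.146 0.015 0.432 0.149 0.019] side [0.048 0.43  0.143 0.015 0.429 0.146 0.02 ] 0.457
largest [ 1.193  0.082 -0.004  0.327  0.409 -0.021  0.   ] side [0.547 0.064 0.037 0.007 0.062 0.038 0.017] 0.082
pot [ 0.065  0.445 -0.125  0.018  0.445 -0.125  0.023] side [ 0.064  0.441 -0.128  0.018  0.441 -0.128  0.024] 0.462
larger [ 0.074  0.439 -0.265  0.024  0.442 -0.267  0.029] side [ 0.071  0.436 -0.268  0.024  0.437 -0.269  0.029] 0.513
blue1 [0.083 0.346 0.212 0.029 0.349 0.211 0.033] side [0.081 0.343 0.21  0.03  0.345 0.21  0.035] 0.406
blue2 [ 0.083  0.648 -0.259  0.029  0.649 -0.261  0.033] side [ 0.081  0.644 -0.262  0.029  0.645 -0.263  0.034] 0.698
thing [0.03  0.29  0.293 0.014 0.291 0.291 0.02 ] side [0.03  0.285 0.288 0.013 0.285 0.289 0.019] 0.412
top [371.2 208.4] [29.6 30.2] z 0.0172 xy [ 0.611  -0.1125]
top [333.  201.9] [29.4 30. ] z 0.017 xy [ 0.6277 -0.0242]
top [294.9 195.4] [29.3 29.8] z 0.0171 xy [0.6446 0.0643]
top [257.2 189. ] [29.1 30. ] z 0.0168 xy [0.6613 0.1525]
side [380.7 260.2] [21.5 29.5] z 0.0158 xy [ 0.6073 -0.1146]
side [358.8 235.4] [20.1 27.9] z 0.0158 xy [ 0.6241 -0.0263]
side [338.3 212.3] [18.6 27. ] z 0.0156 xy [0.641  0.0621]
side [319.3 190.8] [17.1 26. ] z 0.0158 xy [0.6578 0.1502]
side [397.8 183.7] [ 16.5 127.9] z 0.0283 xy [0.828  0.0378]
```

View pics/c1.png

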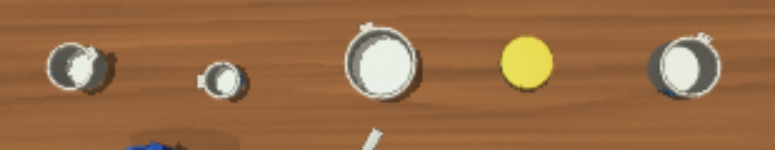

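View pics/c2.png

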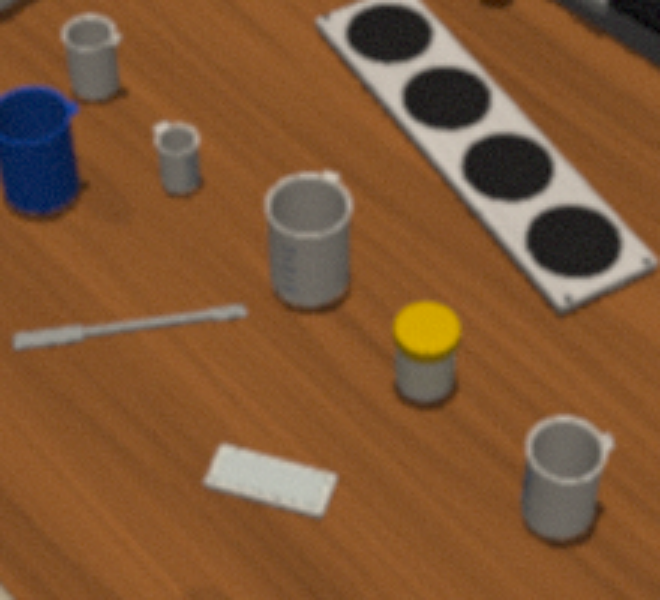

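```bash
cat >> h.py <<'E'
def rows(x,y,z,phi=None):
    s=read_state();p=s['ee_pos'];q=s['eef_rot']
    from scipy.spatial.transform import Rotation as R
    M=R.from_quat(q).as_matrix();f=np.degrees(np.arctan2(M[1,1],M[0,1]))
    D=M.T@(np.array([x,y,z])-p)
    print('t',round(float(s['time']),2),'pos',p.round(4),'phi',f.round(1),'tilt z',M[:,2].round(3),'F',np.round(s['ft_force'],1),'w',round(float(s['width']),4))
    print('shift tool',D.round(4),'turn z',None if phi is None else round(f-phi,1))
E
python3 - <<'E'
from h import *
for n in ['top0','side0']:
    im,d,P=load(n);x=pts(d,P).reshape(-1,3)[d.ravel()>0]
    y=x[(np.linalg.norm(x[:,:2]-[.445,.005],axis=1)<.05)&(x[:,2]>.015)&(x[:,2]<.1)]
    z=np.percentile(y[:,2],97);t=y[y[:,2]>z-.006];c,r=circ(t[:,:2]);print(n,z.round(3),c.round(4),r.round(4))
    b=x[(x[:,2]>.035)&(x[:,2]<.08)&(x[:,1]>.33)&(x[:,1]<.6)&(x[:,0]>.3)&(x[:,0]<.7)]
    print(np.percentile(b,[1,99],axis=0).round(3))
rows(.443,.006,.24,90)
E
```

```text
top0 0.084 [0.4457 0.0032] 0.0293
[[0.392 0.396 0.039]
 [0.61  0.553 0.067]]
side0 0.081 [0.4424 0.0008] 0.0293
[[0.387 0.392 0.036]
 [0.606 0.544 0.066]]
t 0.15 pos [0.1484 0.6069 0.239 ] phi 76.3 tilt z [-0.    -0.001 -1.   ] F [ 0.8  0.  -0. ] w 0.0871
shift tool [-4.289e-01 -5.137e-01 -5.000e-04] turn z -13.7
```

Candidates in the top view are:
- White open vessels: (201,282), 40 mm; (259,287), 31 mm; (322,280), 60 mm; (445,281), 50 mm.
- Blue beakers, which are decoys: (229,327) and (437,188).
- White ball-like thing, not a beaker: (196,352).
- Yellow-lid pot, to be left alone: (381,280).

The measured heights (46, 57, 70 and 80 mm) and the diameters match the description, and the crops confirm all four are white and open. The balance is on the left (+y), so the smallest goes on pad a and the largest on pad d.

I'll start with the largest.

send_rows([
  [0,0,0,-0.0215,-0.0257,0,-1],
  [0,0,0,-0.0215,-0.0257,0,-1],
  [0,0,0,-0.0215,-0.0257,0,-1],
  [0,0,0,-0.0215,-0.0257,0,-1],
  [0,0,0,-0.0215,-0.0257,0,-1],
  [0,0,0,-0.0215,-0.0257,0,-1],
  [0,0,0,-0.0215,-0.0257,0,-1],
  [0,0,0,-0.0215,-0.0257,0,-1],
  [0,0,0,-0.0215,-0.0257,0,-1],
  [0,0,0,-0.0215,-0.0257,0,-1],
], force=10)

```text
time: 1.15
ee_pos: [0.2978, 0.2966, 0.2355]
eef_rot: [0.116, 0.993, -0.002, -0.002]
ft_force: [0.5, -0.6, 0.5]
width: 0.0871
```

send_rows([
  [0,0,0,-0.0215,-0.0257,0,-1],
  [0,0,0,-0.0215,-0.0257,0,-1],
  [0,0,0,-0.0215,-0.0257,0,-1],
  [0,0,0,-0.0215,-0.0257,0,-1],
  [0,0,0,-0.0215,-0.0257,0,-1],
  [0,0,0,-0.0215,-0.0257,0,-1],
  [0,0,0,-0.0215,-0.0257,0,-1],
  [0,0,0,-0.0215,-0.0257,0,-1],
  [0,0,0,-0.0215,-0.0257,0,-1],
  [0,0,0,-0.0215,-0.0257,0,-1],
])

```text
time: 2.15
ee_pos: [0.4507, -0.0176, 0.2356]
eef_rot: [0.116, 0.993, -0.001, -0.002]
ft_force: [0.9, 0.1, 0.3]
width: 0.0872
```

```bash
python3 - <<'E'
from h import *
rows(.443,.003,.24,90)
P=camera_params('wrist');im,d=camera('wrist');pickle.dump((im,d,P),open('wrist1.pkl','wb'));cv2.imwrite('pics/wrist1.png',im)
E
```

```text
t 2.15 pos [ 0.4507 -0.0176  0.2356] phi 76.7 tilt z [-0.004 -0.002 -1.   ] F [0.9 0.1 0.3] w 0.0872
shift tool [ 0.0123  0.0182 -0.0044] turn z -13.3
```

View pics/wrist1.png

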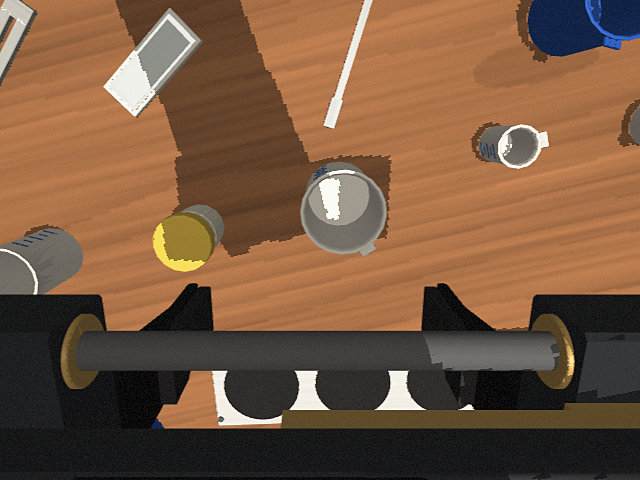

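The wrist view shows the largest at (343,208) with its lip at (367,250), the smallest at (519,146), the pot at (184,242), and pads at (261,385) and (353,385).

```bash
python3 - <<'E'
from h import *
im,d,P=load('wrist1');X=pts(d,P);x=X.reshape(-1,3)
for n,c0 in [('largest',(.444,.002)),('smallest',(.4315,.1445)),('pot',(.443,-.1265))]:
    y=x[(np.linalg.norm(x[:,:2]-c0,axis=1)<.05)&(x[:,2]>.015)&(x[:,2]<.1)]
    z=np.percentile(y[:,2],97);t=y[y[:,2]>z-.004];c,r=circ(t[:,:2]);print(n,z.round(4),c.round(4),r.round(4))
for u,v in [(261,390),(353,390)]:
    print(X[v,u])
a=im.max(2)<75
m=(a*255).astype(np.uint8);m[:372]=0;m[410:]=0;m[:,:215]=0;m[:,440:]=0
for c in cv2.findContours(cv2.morphologyEx(m,2,np.ones((3,3))),0,2)[0]:
    p=c[:,0,:];p=p[(p[:,1]>373)&(p[:,1]<408)]
    if len(p)<30: continue
    w=np.array([ray(P,*q,.016) for q in p]);cc,r=circ(w);print('pad',cc.round(4),r.round(4))
print('bench',np.median(X[20:60,260:300,2]))
E
```

```text
largest 0.0814 [0.4443 0.0039] 0.0292
smallest 0.0472 [0.432  0.1465] 0.015
pot 0.0622 [ 0.4434 -0.1239] 0.018
[ 0.61322389 -0.11264425  0.01744071]
[ 0.63343181 -0.02445486  0.01797366]
pad [ 0.6274 -0.0236] 0.0362
pad [ 0.6104 -0.1119] 0.0362
bench 0.0007773213800545686
```

send_rows([
  [0,0,-6.6,0,0,0,-1],
  [0,0,-6.6,0,0,0,-1],
  [0,0,0,0.003,0.01,0,-1],
  [0,0,0,0.003,0.01,0,-1],
  [0,0,0,0,0,0.02,-1],
  [0,0,0,0,0,0.02,-1],
  [0,0,0,0,0,0.02,-1],
  [0,0,0,0,0,0.02,-1],
  [0,0,0,0,0,0.02,-1],
  [0,0,0,0,0,0.01,-1],
])

```text
time: 3.2
ee_pos: [0.4447, 0.0042, 0.1229]
eef_rot: [0.01, 1.0, 0.0, -0.0]
ft_force: [-0.5, 0.6, 0.2]
width: 0.0875
```

```bash
python3 - <<'E'
from h import *
rows(.4443,.0036,.045,90)
E
```

```text
t 3.2 pos [0.4447 0.0042 0.1229] phi 88.9 tilt z [-0.  0. -1.] F [-0.5  0.6  0.2] w 0.0875
shift tool [ 0.0004 -0.0006  0.0779] turn z -1.1
```

send_rows([
  [0,0,0,0,0,0.02,-1],
  [0,0,0,0,0,0.02,-1],
  [0,0,0,0,0,0.02,-1],
  [0,0,0,0,0,0.015,-1],
  [0,0,0,0,0,0,1],
  [0,0,0,0,0,0,1],
  [0,0,0,0,0,0,1],
  [0,0,0,0,0,0,1],
  [0,0,0,0,0,0,1],
  [0,0,0,0,0,0,1],
], force=10)

```text
time: 4.2
ee_pos: [0.4455, 0.0109, 0.0482]
eef_rot: [0.013, 1.0, 0.002, 0.001]
ft_force: [0.1, -0.8, -1.1]
width: 0.0596
```

send_rows([
  [0,0,0,0,0,0,1],
  [0,0,0,0,0,-0.02,1],
  [0,0,0,0,0,-0.02,1],
  [0,0,0,0,0,-0.02,1],
  [0,0,0,0,0,-0.02,1],
  [0,0,0,0,0,-0.02,1],
  [0,0,0,0,0,-0.02,1],
  [0,0,0,0,0,-0.02,1],
  [0,0,0,0,0,0,1],
  [0,0,0,0,0,0,1],
])

```text
time: 5.2
ee_pos: [0.4442, 0.0095, 0.1937]
eef_rot: [0.014, 1.0, 0.002, 0.001]
ft_force: [0.3, 0.5, -1.4]
width: 0.0592
```

```bash
python3 - <<'E'
from h import *
rows(.6104,-.1119,.14,-11)
im,d=camera('wrist');cv2.imwrite('pics/w2.png',im)
E
```

```text
t 5.2 pos [0.4442 0.0095 0.1937] phi 88.4 tilt z [ 0.002  0.004 -1.   ] F [ 0.3  0.5 -1.4] w 0.0592
shift tool [-0.1695 -0.1168  0.0534] turn z 99.4
```

View pics/w2.png

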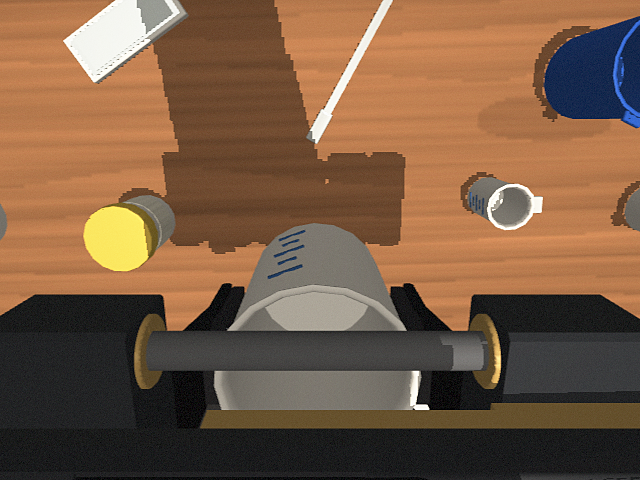

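```bash
cat >> h.py <<'E'
def inhand(name):
    # wrist view: circle of rim of held thing; centre in tool frame (x,y) relative to TCP
    from scipy.spatial.transform import Rotation as R
    s=read_state();P=camera_params('wrist');im,d=camera('wrist');cv2.imwrite(f'pics/{name}.png',im);pickle.dump((im,d,P,s),open(name+'.pkl','wb'))
    x=pts(d,P).reshape(-1,3);b=im.reshape(-1,3).astype(int);k=(d.ravel()>0)&(b.min(1)>90)&(b.max(1)-b.min(1)<40);x=x[k]
    M=R.from_quat(s['eef_rot']).as_matrix();t=(x-s['ee_pos'])@M
    t=t[(np.linalg.norm(t[:,:2],axis=1)<.05)&(t[:,2]>-.05)&(t[:,2]<.1)]
    z=np.percentile(t[:,2],1);q=t[t[:,2]<z+.005];c,r=circ(q[:,:2]);print('n',len(q),'rim z(tool)',z.round(4),'centre',c.round(4),'r',r.round(4))
    mid=t[(t[:,2]>z+.01)&(t[:,2]<z+.06)];c,r=circ(mid[:,:2]);print('side wall n',len(mid),c.round(4),r.round(4))
E
python3 - <<'E'
from h import *
inhand('w3');rows(.6104,-.1119,.14,-11)
E
```

```text
n 3055 rim z(tool) -0.0348 centre [-0.0001  0.0011] r 0.0289
side wall n 11495 [0.0003 0.0009] 0.0284
t 5.3 pos [0.444  0.0094 0.1933] phi 88.3 tilt z [ 0.001  0.004 -1.   ] F [-0.2 -1.   0.1] w 0.0596
shift tool [-0.1697 -0.1166  0.053 ] turn z 99.3
```

send_rows([
  [0,0,8.5,0,0,0,1],
  [0,0,8.5,0,0,0,1],
  [0,0,8.5,0,0,0,1],
  [0,0,8.5,0,0,0,1],
  [0,0,8.5,0,0,0,1],
  [0,0,8.5,0,0,0,1],
  [0,0,8.5,0,0,0,1],
  [0,0,8.5,0,0,0,1],
  [0,0,8.5,0,0,0,1],
  [0,0,8.5,0,0,0,1],
])

```text
time: 6.3
ee_pos: [0.4387, 0.0082, 0.183]
eef_rot: [0.693, 0.721, -0.006, -0.004]
ft_force: [-0.5, 0.7, -0.1]
width: 0.0593
```

```bash
python3 - <<'E'
from h import *
rows(.6104,-.1119,.1,-11)
E
```

```text
t 6.3 pos [0.4387 0.0082 0.183 ] phi 2.2 tilt z [-0.015 -0.003 -1.   ] F [-0.5  0.7 -0.1] w 0.0593
shift tool [-0.1264  0.1681  0.0808] turn z 13.2
```

```bash
cat >> h.py <<'E'
_r0=rows
def rows(x,y,z,phi=None):
    from scipy.spatial.transform import Rotation as R
    _r0(x,y,z,phi)
    M=R.from_quat(read_state()['eef_rot']).as_matrix()
    print('level turn deg',np.degrees(M.T@np.cross(M[:,2],[0,0,-1])).round(2))
E
python3 - <<'E'
from h import *
rows(.6104,-.1119,.12,-11)
E
```

```text
t 6.3 pos [0.4387 0.0082 0.183 ] phi 2.2 tilt z [-0.015 -0.003 -1.   ] F [-0.5  0.7 -0.1] w 0.0593
shift tool [-0.1265  0.1678  0.0608] turn z 13.2
level turn deg [-0.86  0.14 -0.  ]
```

send_rows([
  [-0.8,0.2,4.5,0,0,0,1],
  [0,0,4.5,0,0,0,1],
  [0,0,4.5,0,0,0,1],
  [0,0,0,-0.02,0.025,0,1],
  [0,0,0,-0.02,0.025,0,1],
  [0,0,0,-0.02,0.025,0,1],
  [0,0,0,-0.015,0.025,0,1],
  [0,0,0,-0.01,0.025,0,1],
  [0,0,0,0,0.02,0,1],
  [0,0,0,0,0,0,1],
])

```text
time: 7.3
ee_pos: [0.5617, -0.11, 0.1706]
eef_rot: [0.778, 0.629, -0.008, -0.003]
ft_force: [-0.7, 0.7, -0.5]
width: 0.0594
```

```bash
python3 - <<'E'
from h import *
rows(.6104,-.1119,.085,-11)
E
```

```text
t 7.3 pos [ 0.5617 -0.11    0.1706] phi -12.1 tilt z [-0.016 -0.005 -1.   ] F [-0.7  0.7 -0.5] w 0.0594
shift tool [0.0091 0.0493 0.0848] turn z -1.1
level turn deg [-0.85  0.49  0.  ]
```

send_rows([
  [-0.5,0.3,0,0.003,0.012,0,1],
  [-0.5,0.3,0,0.003,0.012,0,1],
  [0,0,0,0.003,0.012,0,1],
  [0,0,0,0,0.012,0,1],
  [0,0,0,0,0,0.02,1],
  [0,0,0,0,0,0.02,1],
  [0,0,0,0,0,0.02,1],
  [0,0,0,0,0,0.01,1],
  [0,0,0,0,0,0,1],
  [0,0,0,0,0,0,1],
])

```text
time: 8.3
ee_pos: [0.6154, -0.1069, 0.0959]
eef_rot: [0.776, 0.63, 0.004, -0.0]
ft_force: [0.5, -0.1, -0.0]
width: 0.0596
```

```bash
python3 - <<'E'
from h import *
inhand('w4')
rows(.6104,-.1119,.062,-11)
E
```

```text
n 2971 rim z(tool) -0.0347 centre [0.0014 0.0003] r 0.0289
side wall n 11045 [0.0017 0.0002] 0.0285
t 8.35 pos [ 0.6155 -0.1069  0.096 ] phi -11.9 tilt z [ 0.006  0.006 -1.   ] F [-0.6 -0.9 -0.5] w 0.0591
shift tool [-0.0062 -0.0041  0.034 ] turn z -0.9
level turn deg [ 0.27 -0.38 -0.  ]
```

View pics/w4.png

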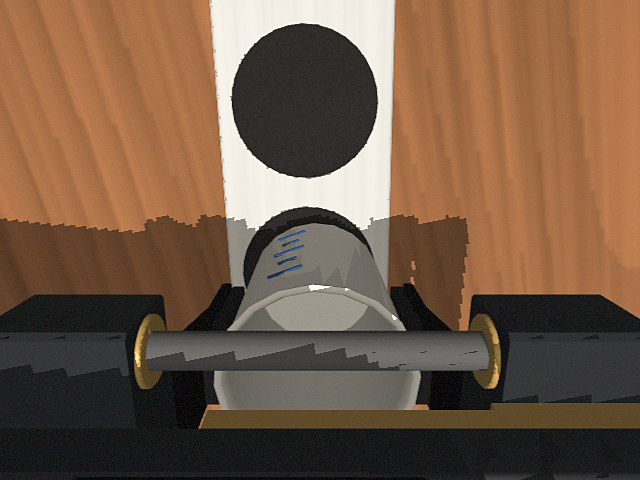

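```bash
cat >> h.py <<'E'
def padw(name,roi):
    im,d,P,s=load(name);m=np.zeros(im.shape[:2],np.uint8);x0,y0,x1,y1=roi
    m[y0:y1,x0:x1]=(im[y0:y1,x0:x1].max(2)<75)*255
    for c in cv2.findContours(cv2.morphologyEx(m,2,np.ones((3,3))),0,2)[0]:
        if cv2.contourArea(c)<1500: continue
        p=c[:,0,:];w=np.array([ray(P,*q,.016) for q in p]);cc,r=circ(w);print('pad',cc.round(4),r.round(4),p.mean(0).round(0), 'pad z',np.median(pts(d,P)[m>0][:,2]).round(4))
E
python3 - <<'E'
from h import *
padw('w4',(215,10,395,195))
im,d,P,s=load('w4')
# arc of pad d
m=np.zeros(im.shape[:2],np.uint8);m[205:250,245:375]=(im[205:250,245:375].max(2)<50)*255
p=[]
for u in range(255,365,4):
    v=np.nonzero(m[:,u])[0]
    if len(v):p.append(ray(P,u,v[0],.016))
print(circ(np.array(p)))
E
```

```text
pad [ 0.6271 -0.0233] 0.0366 [305.  99.] pad z 0.0167
(array([ 0.61052259, -0.11095988]), np.float64(0.03593776541345649))
```

send_rows([
  [0.3,-0.4,0,-0.0035,-0.002,0,1],
  [0,0,0,-0.0035,-0.002,0,1],
  [0,0,0,0,0,0.007,1],
  [0,0,0,0,0,0.007,1],
  [0,0,0,0,0,0.007,1],
  [0,0,0,0,0,0.006,1],
  [0,0,0,0,0,0,1],
  [0,0,0,0,0,0,1],
  [0,0,0,0,0,0,1],
  [0,0,0,0,0,0,1],
])

```text
time: 9.35
ee_pos: [0.6108, -0.1137, 0.0687]
eef_rot: [0.776, 0.63, 0.001, 0.001]
ft_force: [-0.0, 0.1, -0.1]
width: 0.0592
```

```bash
python3 - <<'E'
from h import *
rows(.610,-.1132,.062,-11)
E
```

```text
t 9.35 pos [ 0.6108 -0.1137  0.0687] phi -11.9 tilt z [ 0.002 -0.    -1.   ] F [-0.   0.1 -0.1] w 0.0592
shift tool [ 0.0003 -0.0009  0.0067] turn z -0.9
level turn deg [ 0.12  0.   -0.  ]
```

send_rows([
  [0,0,0,0,-0.001,0.0015,1],
  [0,0,0,0,0,0.0015,1],
  [0,0,0,0,0,0.0015,1],
  [0,0,0,0,0,0.001,1],
  [0,0,0,0,0,0.001,1],
  [0,0,0,0,0,0,1],
  [0,0,0,0,0,0,1],
  [0,0,0,0,0,0,1],
  [0,0,0,0,0,0,1],
  [0,0,0,0,0,0,1],
])

```text
time: 10.35
ee_pos: [0.6102, -0.1132, 0.0626]
eef_rot: [0.776, 0.63, 0.001, 0.001]
ft_force: [-0.7, 0.9, 1.3]
width: 0.0589
```

```bash
python3 - <<'E'
from h import *
rows(.610,-.1132,.061,-11)
inhand('w5')
rows(.610,-.1132,.061,-11)
E
```

```text
t 10.35 pos [ 0.6102 -0.1132  0.0626] phi -11.9 tilt z [ 0.003  0.    -1.   ] F [-0.7  0.9  1.3] w 0.0589
shift tool [-0.     -0.0002  0.0016] turn z -0.9
level turn deg [ 0.18 -0.04  0.  ]
n 2998 rim z(tool) -0.0349 centre [0.0014 0.0003] r 0.0289
side wall n 11096 [0.0016 0.0003] 0.0284
t 10.4 pos [ 0.6102 -0.1132  0.0626] phi -11.9 tilt z [ 0.003  0.    -1.   ] F [0.  0.9 0. ] w 0.0592
shift tool [-0.     -0.0002  0.0016] turn z -0.9
level turn deg [ 0.17 -0.04 -0.  ]
```

send_rows([
  [0,0,0,0,0,0.001,1],
  [0,0,0,0,0,0.001,1],
  [0,0,0,0,0,0,1],
  [0,0,0,0,0,0,1],
  [0,0,0,0,0,0,1],
  [0,0,0,0,0,0,1],
  [0,0,0,0,0,0,1],
  [0,0,0,0,0,0,1],
  [0,0,0,0,0,0,1],
  [0,0,0,0,0,0,1],
])

```text
time: 11.4
ee_pos: [0.6103, -0.1132, 0.0618]
eef_rot: [0.776, 0.63, 0.001, 0.001]
ft_force: [0.2, -0.6, 1.4]
width: 0.0585
```

```bash
python3 - <<'E'
from h import *
rows(.610,-.1132,.061,-11)
E
```

```text
t 11.4 pos [ 0.6103 -0.1132  0.0618] phi -11.8 tilt z [ 0.003  0.001 -1.   ] F [ 0.2 -0.6  1.4] w 0.0585
shift tool [-0.     -0.0003  0.0008] turn z -0.8
level turn deg [ 0.18 -0.08  0.  ]
```

send_rows([
  [0,0,0,0,0,0.0005,1],
  [0,0,0,0,0,0,-0.4],
  [0,0,0,0,0,0,-0.45],
  [0,0,0,0,0,0,-0.5],
  [0,0,0,0,0,0,-0.6],
  [0,0,0,0,0,0,-0.8],
  [0,0,0,0,0,0,-1],
  [0,0,0,0,0,0,-1],
  [0,0,0,0,0,0,-1],
  [0,0,0,0,0,-0.002,-1],
])

```text
time: 12.4
ee_pos: [0.6102, -0.1133, 0.0631]
eef_rot: [0.776, 0.63, 0.001, 0.001]
ft_force: [0.5, -0.3, 0.4]
width: 0.0865
```

send_rows([
  [0,0,0,0,0,-0.01,-1],
  [0,0,0,0,0,-0.02,-1],
  [0,0,0,0,0,-0.02,-1],
  [0,0,0,0,0,-0.02,-1],
  [0,0,0,0,0,-0.02,-1],
  [0,0,0,0,0,-0.02,-1],
  [0,0,0,0,0,-0.02,-1],
  [0,0,0,0,0,-0.02,-1],
  [0,0,0,0,0,0,-1],
  [0,0,0,0,0,0,-1],
])

```text
time: 13.4
ee_pos: [0.6096, -0.1146, 0.2262]
eef_rot: [0.777, 0.63, 0.003, 0.002]
ft_force: [-0.8, -0.3, -0.6]
width: 0.0869
```

```bash
cat >> h.py <<'E'
def rim(name,tag,c0):
    P=camera_params(name);im,d=camera(name);pickle.dump((im,d,P,read_state()),open(tag+'.pkl','wb'));cv2.imwrite(f'pics/{tag}.png',im)
    x=pts(d,P).reshape(-1,3)
    for c in c0:
        y=x[(np.linalg.norm(x[:,:2]-c,axis=1)<.04)&(x[:,2]>.03)&(x[:,2]<.12)]
        if len(y)<50: print('few');continue
        z=np.percentile(y[:,2],97);t=y[y[:,2]>z-.005];q,r=circ(t[:,:2]);print(name,z.round(4),q.round(4),r.round(4))
E
python3 - <<'E'
from h import *
rows(.4375,-.2665,.18,90)
rim('wrist','w6',[(.61,-.112),(.4375,-.2665)])
rim('top','t6',[(.61,-.112),(.4375,-.2665)])
E
```

```text
t 13.4 pos [ 0.6096 -0.1146  0.2262] phi -12.0 tilt z [ 0.007  0.    -1.   ] F [-0.8 -0.3 -0.6] w 0.0869
shift tool [-0.1843 -0.1372  0.045 ] turn z -102.0
level turn deg [ 0.4 -0.1  0. ]
wrist 0.0976 [ 0.611  -0.1131] 0.0291
wrist 0.0711 [ 0.447 -0.259] 0.0149
few
top 0.0737 [ 0.439  -0.2653] 0.0244
```

View pics/w6.png

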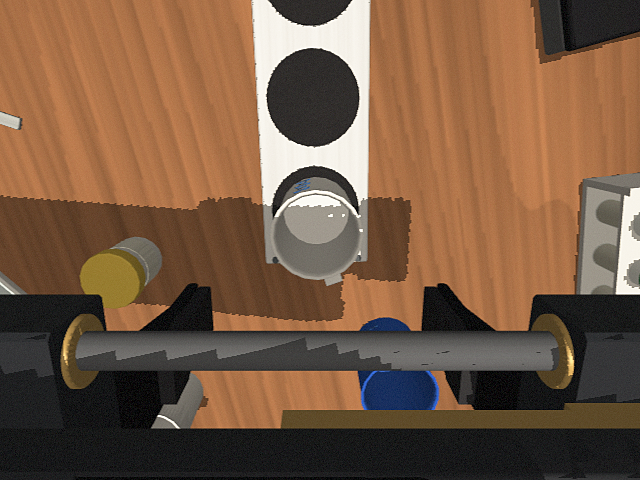

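View pics/t6.png

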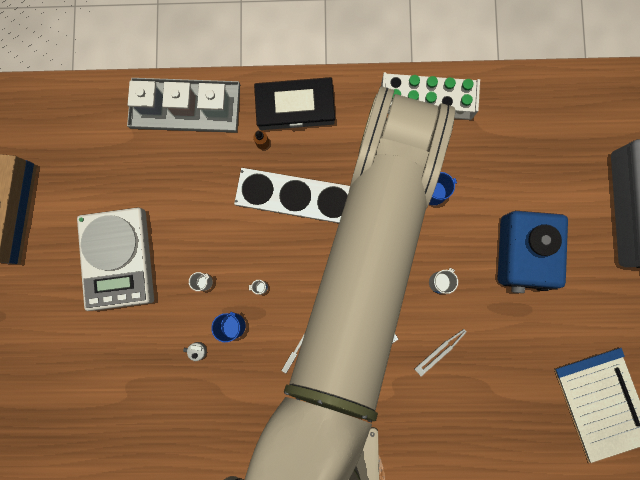

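Largest beaker stands at (317,235) in the wrist view, upright and within about 1.5 mm of the centre of pad d. Next is the larger one.

send_rows([
  [0.4,0,0,-0.022,-0.0166,0,-1],
  [0,0,0,-0.022,-0.0166,0,-1],
  [0,0,0,-0.022,-0.0166,0,-1],
  [0,0,0,-0.022,-0.0166,0,-1],
  [0,0,0,-0.022,-0.0166,0,-1],
  [0,0,0,-0.022,-0.0166,0,-1],
  [0,0,0,-0.022,-0.0166,0,-1],
  [0,0,0,-0.022,-0.0166,0,-1],
  [0,0,-7.8,0,0,0,-1],
  [0,0,-7.8,0,0,0,-1],
])

```text
time: 14.5
ee_pos: [0.4323, -0.2626, 0.2174]
eef_rot: [0.682, 0.732, -0.003, -0.006]
ft_force: [-0.2, 1.4, -0.1]
width: 0.0868
```

send_rows([
  [0,0,-7.8,0,0,0,-1],
  [0,0,-7.8,0,0,0,-1],
  [0,0,-7.8,0,0,0,-1],
  [0,0,-7.8,0,0,0,-1],
  [0,0,0,0,0,0.02,-1],
  [0,0,0,0,0,0.02,-1],
  [0,0,0,0,0,0.02,-1],
  [0,0,0,0,0,0.02,-1],
  [0,0,0,0,0,0,-1],
  [0,0,0,0,0,0,-1],
])

```text
time: 15.5
ee_pos: [0.4259, -0.2609, 0.129]
eef_rot: [0.448, 0.894, -0.002, -0.012]
ft_force: [-0.5, -0.5, 0.0]
width: 0.0868
```

```bash
python3 - <<'E'
from h import *
rows(.438,-.265,.11,35)
rim('wrist','w7',[(.438,-.265)])
E
```

```text
t 15.5 pos [ 0.4259 -0.2609  0.129 ] phi 36.8 tilt z [-0.024  0.007 -1.   ] F [-0.5 -0.5  0. ] w 0.0868
shift tool [-0.0109  0.0075  0.0187] turn z 1.8
level turn deg [-0.89 -1.14 -0.  ]
wrist 0.072 [ 0.4374 -0.2644] 0.0241
```

View pics/w7.png

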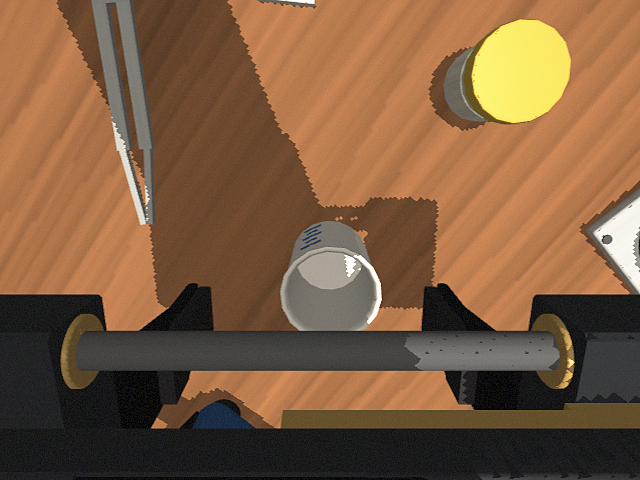

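The larger beaker's rim is at (331,292) with its lip lower right at (372,322), clear of the jaw line.

send_rows([
  [-0.5,-0.6,0,-0.005,0.0035,0,-1],
  [-0.4,-0.5,0,-0.005,0.0035,0,-1],
  [0,0,0,0,0,0,-1],
  [0,0,0,0,0,0.01,-1],
  [0,0,0,0,0,0.01,-1],
  [0,0,0,0,0,0,-1],
  [0,0,0,0,0,0,-1],
  [0,0,0,0,0,0,-1],
  [0,0,0,0,0,0,-1],
  [0,0,0,0,0,0,-1],
])

```text
time: 16.55
ee_pos: [0.44, -0.2654, 0.1094]
eef_rot: [0.448, 0.894, 0.001, 0.003]
ft_force: [-0.2, -0.3, -0.6]
width: 0.087
```

```bash
python3 - <<'E'
from h import *
rows(.4374,-.2644,.041,35)
E
```

```text
t 16.55 pos [ 0.44   -0.2654  0.1094] phi 36.8 tilt z [ 0.005 -0.    -1.   ] F [-0.2 -0.3 -0.6] w 0.087
shift tool [ 0.0026 -0.0018  0.0684] turn z 1.8
level turn deg [ 0.24  0.21 -0.  ]
```

send_rows([
  [0.2,0.2,0,0.002,-0.0015,0.005,-1],
  [0,0,0,0,0,0.02,-1],
  [0,0,0,0,0,0.02,-1],
  [0,0,0,0,0,0.02,-1],
  [0,0,0,0,0,0,-1],
  [0,0,0,0,0,0,1],
  [0,0,0,0,0,0,1],
  [0,0,0,0,0,0,1],
  [0,0,0,0,0,0,1],
  [0,0,0,0,0,0,1],
])

```text
time: 17.55
ee_pos: [0.4393, -0.2653, 0.0454]
eef_rot: [0.447, 0.894, 0.001, 0.002]
ft_force: [0.0, 0.2, 0.6]
width: 0.0546
```

```bash
python3 - <<'E'
from h import *
rows(.4374,-.2644,.041,35)
E
```

```text
t 17.55 pos [ 0.4393 -0.2653  0.0454] phi 36.9 tilt z [ 0.005 -0.001 -1.   ] F [0.  0.2 0.6] w 0.0546
shift tool [ 0.0018 -0.001   0.0043] turn z 1.9
level turn deg [ 0.22  0.21 -0.  ]
```

send_rows([
  [0,0,0,0,0,0,1],
  [0,0,0,0,0,0,1],
  [0,0,0,0,0,0,1],
  [0,0,0,0,0,0,1],
  [0,0,0,0,0,-0.02,1],
  [0,0,0,0,0,-0.02,1],
  [0,0,0,0,0,-0.02,1],
  [0,0,0,0,0,-0.02,1],
  [0,0,0,0,0,-0.02,1],
  [0,0,0,0,0,-0.02,1],
])

```text
time: 18.55
ee_pos: [0.4365, -0.2644, 0.167]
eef_rot: [0.448, 0.894, 0.0, -0.001]
ft_force: [0.8, 0.1, -0.1]
width: 0.051
```

```bash
python3 - <<'E'
from h import *
rows(.6273,-.0235,.16,-12)
inhand('w8')
E
```

```text
t 18.55 pos [ 0.4365 -0.2644  0.167 ] phi 36.8 tilt z [-0.001  0.001 -1.   ] F [ 0.8  0.1 -0.1] w 0.051
shift tool [0.0786 0.2971 0.007 ] turn z 48.8
level turn deg [-0.03 -0.06  0.  ]
n 3056 rim z(tool) -0.0269 centre [0.0022 0.0013] r 0.024
side wall n 7718 [0.0026 0.0005] 0.0235
```

View pics/w8.png

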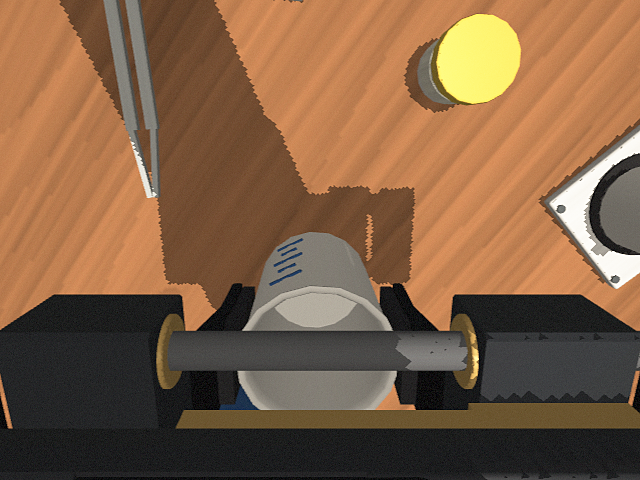

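send_rows([
  [0,0,0,0,0,-0.02,1],
  [0,0,0,0.0075,0.029,-0.001,1],
  [0,0,0,0.0075,0.029,-0.001,1],
  [0,0,0,0.0075,0.029,-0.001,1],
  [0,0,0,0.0075,0.029,-0.001,1],
  [0,0,0,0.0075,0.029,-0.001,1],
  [0,0,0,0.0075,0.029,-0.001,1],
  [0,0,0,0.0075,0.029,-0.001,1],
  [0,0,0,0.0075,0.029,-0.001,1],
  [0,0,0,0.0075,0.029,-0.001,1],
])

```text
time: 19.6
ee_pos: [0.6107, -0.0523, 0.2002]
eef_rot: [0.452, 0.892, 0.001, 0.002]
ft_force: [1.8, 0.4, -0.3]
width: 0.0509
```

send_rows([
  [0,0,8,0,0,0,1],
  [0,0,8,0,0,0,1],
  [0,0,8,0,0,0,1],
  [0,0,8,0,0,0,1],
  [0,0,8,0,0,0,1],
  [0,0,8,0,0,0,1],
  [0,0,0,0,0,0,1],
  [0,0,0,0,0,0,1],
  [0,0,0,0,0,0,1],
  [0,0,0,0,0,0,1],
])

```text
time: 20.6
ee_pos: [0.6123, -0.0455, 0.1949]
eef_rot: [0.78, 0.626, 0.0, -0.0]
ft_force: [-0.7, -0.1, -1.2]
width: 0.051
```

```bash
python3 - <<'E'
from h import *
rows(.6273,-.0235,.1,-12)
inhand('w9')
padw('w9',(150,10,480,230))
E
```

```text
t 20.6 pos [ 0.6123 -0.0455  0.1949] phi -12.6 tilt z [-0.  0. -1.] F [-0.7 -0.1 -1.2] w 0.051
shift tool [0.0247 0.0099 0.0949] turn z -0.6
level turn deg [-0.02 -0.02  0.  ]
n 3017 rim z(tool) -0.0268 centre [0.0026 0.0005] r 0.024
side wall n 7677 [ 0.0031 -0.0002] 0.0235
pad [ 0.6272 -0.0237] 0.0363 [331. 179.] pad z 0.0168
pad [0.644  0.0649] 0.0363 [328.  69.] pad z 0.0168
```

View pics/w9.png

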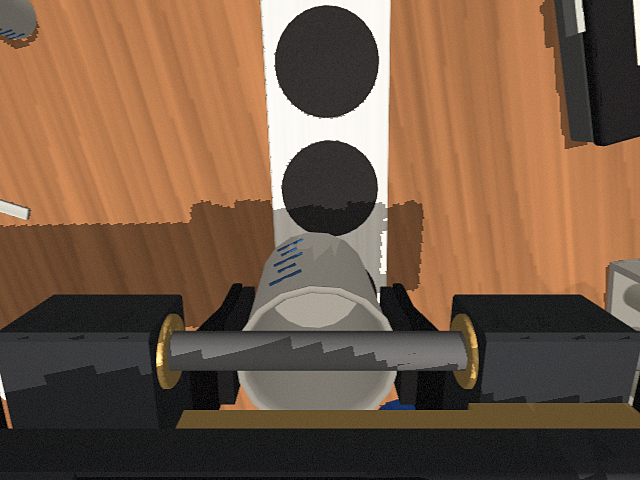

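send_rows([
  [0,0,0,0.01,0.005,0,1],
  [0,0,0,0.01,0.004,0,1],
  [0,0,0,0,0,0,1],
  [0,0,0,0,0,0.02,1],
  [0,0,0,0,0,0.02,1],
  [0,0,0,0,0,0.02,1],
  [0,0,0,0,0,0.02,1],
  [0,0,0,0,0,0.02,1],
  [0,0,0,0,0,0.01,1],
  [0,0,0,0,0,0,1],
])

```text
time: 21.65
ee_pos: [0.6289, -0.0237, 0.0816]
eef_rot: [0.778, 0.628, 0.001, 0.0]
ft_force: [0.4, -0.0, -0.3]
width: 0.051
```

```bash
python3 - <<'E'
from h import *
rows(.6266,-.0262,.059,-12)
E
```

```text
t 21.65 pos [ 0.6289 -0.0237  0.0816] phi -12.2 tilt z [ 0.002  0.001 -1.   ] F [ 0.4 -0.  -0.3] w 0.051
shift tool [-0.0029 -0.0018  0.0226] turn z -0.2
level turn deg [ 0.11 -0.05 -0.  ]
```

send_rows([
  [0,0,0,-0.0029,-0.0018,0,1],
  [0,0,0,0,0,0.006,1],
  [0,0,0,0,0,0.005,1],
  [0,0,0,0,0,0.003,1],
  [0,0,0,0,0,0.002,1],
  [0,0,0,0,0,0,1],
  [0,0,0,0,0,0,1],
  [0,0,0,0,0,0,1],
  [0,0,0,0,0,0,1],
  [0,0,0,0,0,0,1],
])

```text
time: 22.65
ee_pos: [0.6285, -0.0264, 0.068]
eef_rot: [0.778, 0.628, 0.003, 0.002]
ft_force: [0.2, -0.5, -0.1]
width: 0.0513
```

```bash
python3 - <<'E'
from h import *
rows(.6266,-.0262,.059,-12)
E
```

```text
t 22.65 pos [ 0.6285 -0.0264  0.068 ] phi -12.1 tilt z [ 0.007  0.001 -1.   ] F [ 0.2 -0.5 -0.1] w 0.0513
shift tool [-0.0002 -0.002   0.0089] turn z -0.1
level turn deg [ 0.38 -0.14  0.  ]
```

send_rows([
  [0.4,-0.1,0,0,-0.002,0.001,1],
  [0,0,0,0,0,0.002,1],
  [0,0,0,0,0,0.002,1],
  [0,0,0,0,0,0.001,1],
  [0,0,0,0,0,0.001,1],
  [0,0,0,0,0,0.001,1],
  [0,0,0,0,0,0,1],
  [0,0,0,0,0,0,1],
  [0,0,0,0,0,0,1],
  [0,0,0,0,0,0,1],
])

```text
time: 23.65
ee_pos: [0.6263, -0.0255, 0.0608]
eef_rot: [0.778, 0.629, 0.0, -0.001]
ft_force: [0.3, 0.8, 1.4]
width: 0.051
```

```bash
python3 - <<'E'
from h import *
rows(.6266,-.0262,.059,-12)
E
```

```text
t 23.65 pos [ 0.6263 -0.0255  0.0608] phi -12.1 tilt z [-0.001  0.002 -1.   ] F [0.3 0.8 1.4] w 0.051
shift tool [-0.0006  0.0004  0.0018] turn z -0.1
level turn deg [-0.11 -0.12  0.  ]
```

send_rows([
  [0,0,0,0,0,0.001,1],
  [0,0,0,0,0,0.001,1],
  [0,0,0,0,0,0.0005,1],
  [0,0,0,0,0,0,1],
  [0,0,0,0,0,0,1],
  [0,0,0,0,0,0,1],
  [0,0,0,0,0,0,1],
  [0,0,0,0,0,0,1],
  [0,0,0,0,0,0,1],
  [0,0,0,0,0,0,1],
])

```text
time: 24.65
ee_pos: [0.6264, -0.0252, 0.0606]
eef_rot: [0.778, 0.629, 0.001, -0.002]
ft_force: [-1.7, 0.2, 1.9]
width: 0.0507
```

send_rows([
  [0,0,0,0,0,0,-0.2],
  [0,0,0,0,0,0,-0.25],
  [0,0,0,0,0,0,-0.3],
  [0,0,0,0,0,0,-0.4],
  [0,0,0,0,0,0,-0.6],
  [0,0,0,0,0,0,-0.8],
  [0,0,0,0,0,0,-1],
  [0,0,0,0,0,0,-1],
  [0,0,0,0,0,0,-1],
  [0,0,0,0,0,0,-1],
])

```text
time: 25.65
ee_pos: [0.6263, -0.0253, 0.06]
eef_rot: [0.778, 0.629, 0.0, -0.002]
ft_force: [0.1, 0.3, 0.3]
width: 0.0861
```

send_rows([
  [0,0,0,0,0,-0.005,-1],
  [0,0,0,0,0,-0.01,-1],
  [0,0,0,0,0,-0.02,-1],
  [0,0,0,0,0,-0.02,-1],
  [0,0,0,0,0,-0.02,-1],
  [0,0,0,0,0,-0.02,-1],
  [0,0,0,0,0,-0.02,-1],
  [0,0,0,0,0,-0.02,-1],
  [0,0,0,0,0,-0.02,-1],
  [0,0,0,0,0,0,-1],
])

```text
time: 26.65
ee_pos: [0.6267, -0.0272, 0.2286]
eef_rot: [0.778, 0.628, 0.002, -0.001]
ft_force: [0.1, 0.3, 0.0]
width: 0.0867
```

```bash
python3 - <<'E'
from h import *
rows(.446,.279,.2,80)
rim('wrist','w10',[(.6272,-.0236),(.446,.279),(.432,.1465)])
E
```

```text
t 26.65 pos [ 0.6267 -0.0272  0.2286] phi -12.2 tilt z [ 0.002  0.004 -1.   ] F [0.1 0.3 0. ] w 0.0867
shift tool [ 0.2609 -0.2414  0.0294] turn z -92.2
level turn deg [ 0.07 -0.24  0.  ]
wrist 0.0876 [ 0.6266 -0.0238] 0.0242
few
wrist 0.0474 [0.4339 0.1457] 0.0144
```

View pics/w10.png

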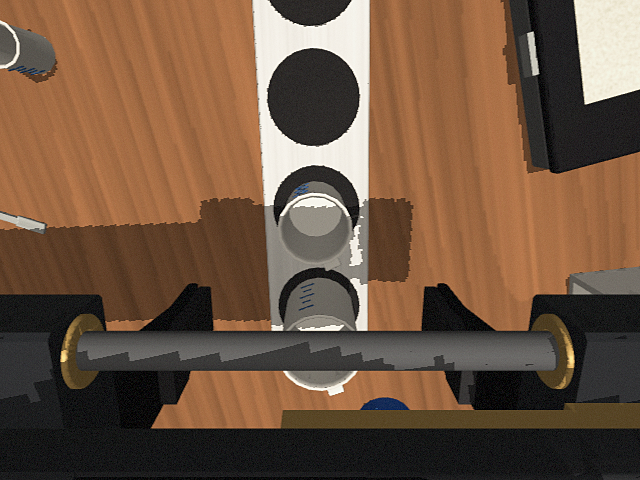

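Larger beaker stands on pad c at (317,228), about 0.6 mm off centre. For the smaller one, the current jaw angle clears both its lip and the blue beaker.

send_rows([
  [0,0,0,0.0255,-0.0236,0,-1],
  [0,0,0,0.0255,-0.0236,0,-1],
  [0,0,0,0.0255,-0.0236,0,-1],
  [0,0,0,0.0255,-0.0236,0,-1],
  [0,0,0,0.0255,-0.0236,0,-1],
  [0,0,0,0.0255,-0.0236,0,-1],
  [0,0,0,0.0255,-0.0236,0,-1],
  [0,0,0,0.0255,-0.0236,0,-1],
  [0,0,0,0.0255,-0.0236,0,-1],
  [0,0,0,0.0255,-0.0236,0,-1],
])

```text
time: 27.7
ee_pos: [0.4411, 0.2762, 0.2219]
eef_rot: [0.781, 0.624, -0.003, -0.001]
ft_force: [1.0, 0.2, -0.8]
width: 0.0869
```

send_rows([
  [0,0,0,0,0,0.02,-1],
  [0,0,0,0,0,0.02,-1],
  [0,0,0,0,0,0.02,-1],
  [0,0,0,0,0,0.02,-1],
  [0,0,0,0,0,0.01,-1],
  [0,0,0,0,0,0,-1],
  [0,0,0,0,0,0,-1],
  [0,0,0,0,0,0,-1],
  [0,0,0,0,0,0,-1],
  [0,0,0,0,0,0,-1],
])

```text
time: 28.7
ee_pos: [0.4352, 0.2817, 0.1283]
eef_rot: [0.778, 0.628, -0.004, -0.002]
ft_force: [-0.1, -0.1, -0.5]
width: 0.0873
```

```bash
python3 - <<'E'
from h import *
rows(.446,.279,.1,-12)
rim('wrist','w11',[(.446,.279)])
E
```

```text
t 28.7 pos [0.4352 0.2817 0.1283] phi -12.2 tilt z [-0.008 -0.002 -1.   ] F [-0.1 -0.1 -0.5] w 0.0873
shift tool [-0.0003  0.0114  0.0282] turn z -0.2
level turn deg [-0.45  0.19  0.  ]
wrist 0.1175 [0.4845 0.2753] 0.0071
```

View pics/w11.png

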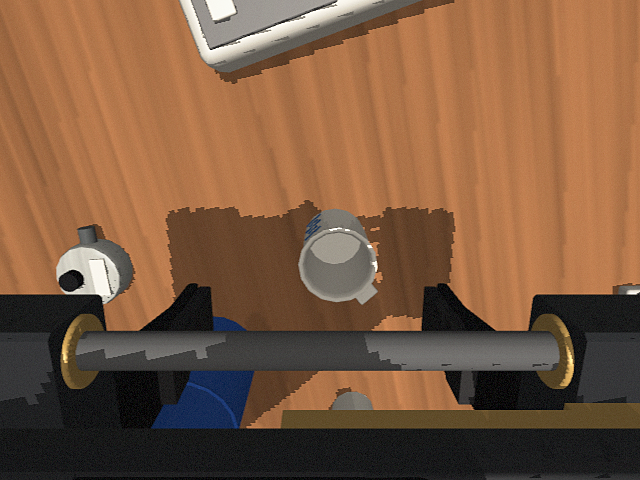

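```bash
python3 - <<'E'
from h import *
im,d,P,s=load('w11');x=pts(d,P).reshape(-1,3)
y=x[(np.linalg.norm(x[:,:2]-[.446,.279],axis=1)<.035)&(x[:,2]>.03)&(x[:,2]<.07)]
z=np.percentile(y[:,2],97);t=y[y[:,2]>z-.004];c,r=circ(t[:,:2]);print(z,c,r)
b=im.astype(int);k=(b[...,0]>b[...,2]+60).ravel()&(d.ravel()>0);y=x[k&(x[:,2]>.07)&(x[:,2]<.1)];print('blue',y.min(0),y.max(0),len(y))
rows(*c,.1,-12)
E
```

```text
0.05864125098149102 [0.44608858 0.28028797] 0.019289615771667958
blue [0.35556472 0.20346155 0.07000762] [0.37595027 0.2414957  0.08239072] 502
t 28.75 pos [0.4352 0.2817 0.1283] phi -12.2 tilt z [-0.008 -0.001 -1.   ] F [ 0.6 -0.9  0.1] w 0.0868
shift tool [0.001  0.0111 0.0282] turn z -0.2
level turn deg [-0.44  0.18  0.  ]
```

send_rows([
  [-0.3,0.2,0,0.0005,0.0055,0,-1],
  [0,0,0,0.0005,0.005,0,-1],
  [0,0,0,0,0,0.01,-1],
  [0,0,0,0,0,0.01,-1],
  [0,0,0,0,0,0.01,-1],
  [0,0,0,0,0,0,-1],
  [0,0,0,0,0,0,-1],
  [0,0,0,0,0,0,-1],
  [0,0,0,0,0,0,-1],
  [0,0,0,0,0,0,-1],
])

```text
time: 29.75
ee_pos: [0.4466, 0.2802, 0.0954]
eef_rot: [0.778, 0.628, -0.001, -0.001]
ft_force: [-0.1, 0.4, -0.5]
width: 0.0868
```

```bash
python3 - <<'E'
from h import *
rows(.4461,.2803,.034,-12)
E
```

```text
t 29.75 pos [0.4466 0.2802 0.0954] phi -12.2 tilt z [-0.002  0.001 -1.   ] F [-0.1  0.4 -0.5] w 0.0868
shift tool [-0.     -0.0003  0.0614] turn z -0.2
level turn deg [-0.12 -0.01  0.  ]
```

send_rows([
  [0,0,0,0,0,0.02,-1],
  [0,0,0,0,0,0.02,-1],
  [0,0,0,0,0,0.018,-1],
  [0,0,0,0,0,0,-0.5],
  [0,0,0,0,0,0,1],
  [0,0,0,0,0,0,1],
  [0,0,0,0,0,0,1],
  [0,0,0,0,0,0,1],
  [0,0,0,0,0,0,1],
  [0,0,0,0,0,0,1],
])

```text
time: 30.75
ee_pos: [0.4493, 0.2831, 0.0414]
eef_rot: [0.778, 0.628, 0.004, -0.002]
ft_force: [0.5, 0.3, -0.9]
width: 0.0405
```

send_rows([
  [0,0,0,0,0,0,1],
  [0,0,0,0,0,0,1],
  [0,0,0,0,0,0,1],
  [0,0,0,0,0,0,1],
  [0,0,0,0,0,0,1],
  [0,0,0,0,0,-0.005,1],
  [0,0,0,0,0,-0.01,1],
  [0,0,0,0,0,-0.01,1],
  [0,0,0,0,0,0,1],
  [0,0,0,0,0,0,1],
])

```text
time: 31.75
ee_pos: [0.4495, 0.2831, 0.0694]
eef_rot: [0.778, 0.628, 0.005, -0.002]
ft_force: [-0.6, 0.2, 0.2]
width: 0.0397
```

```bash
python3 - <<'E'
from h import *
rows(.644,.0649,.19,-12)
inhand('w12')
E
```

```text
t 31.75 pos [0.4495 0.2831 0.0694] phi -12.2 tilt z [ 0.005  0.009 -1.   ] F [-0.6  0.2  0.2] w 0.0397
shift tool [-0.1712  0.2364 -0.1216] turn z -0.2
level turn deg [ 0.17 -0.54 -0.  ]
n 3133 rim z(tool) -0.0179 centre [-0.0025  0.0006] r 0.0193
side wall n 5254 [-0.0021  0.0003] 0.0184
```

View pics/w12.png

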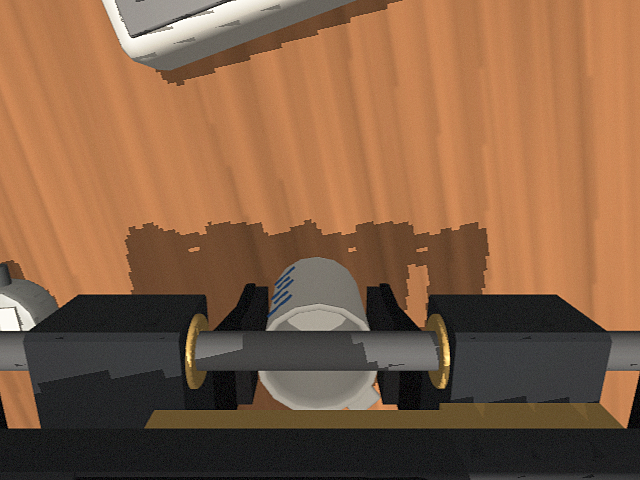

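send_rows([
  [0.2,-0.5,0,0,0,-0.02,1],
  [0,0,0,0,0,-0.02,1],
  [0,0,0,0,0,-0.02,1],
  [0,0,0,0,0,-0.02,1],
  [0,0,0,0,0,-0.02,1],
  [0,0,0,0,0,-0.02,1],
  [0,0,0,-0.0155,0.0215,0,1],
  [0,0,0,-0.0155,0.0215,0,1],
  [0,0,0,-0.0155,0.0215,0,1],
  [0,0,0,-0.0155,0.0215,0,1],
])

```text
time: 32.8
ee_pos: [0.5191, 0.2054, 0.1917]
eef_rot: [0.775, 0.632, -0.002, -0.001]
ft_force: [0.5, 0.6, -0.1]
width: 0.0402
```

send_rows([
  [0,0,0,-0.0155,0.0215,0,1],
  [0,0,0,-0.0155,0.0215,0,1],
  [0,0,0,-0.0155,0.0215,0,1],
  [0,0,0,-0.0155,0.0215,0,1],
  [0,0,0,-0.0155,0.0215,0,1],
  [0,0,0,-0.0155,0.0215,0,1],
  [0,0,0,0,0,0,1],
  [0,0,0,0,0,0,1],
  [0,0,0,0,0,0,1],
  [0,0,0,0,0,0,1],
])

```text
time: 33.8
ee_pos: [0.6302, 0.0808, 0.1875]
eef_rot: [0.776, 0.631, -0.005, -0.001]
ft_force: [-0.1, -0.1, 0.2]
width: 0.0403
```

```bash
python3 - <<'E'
from h import *
inhand('w13')
padw('w13',(150,10,480,240))
rows(.6445,.067,.0555,-12)
E
```

```text
n 3098 rim z(tool) -0.0179 centre [-0.0025  0.0006] r 0.0192
side wall n 5039 [-0.0021  0.0003] 0.0184
pad [0.6441 0.0653] 0.0362 [340. 208.] pad z 0.0168
pad [0.6609 0.1533] 0.0364 [339. 115.] pad z 0.0168
t 33.85 pos [0.6302 0.081  0.1875] phi -11.8 tilt z [-0.009 -0.003 -1.   ] F [ 0.1  0.5 -0.5] w 0.0406
shift tool [-0.0101  0.018   0.1319] turn z 0.2
level turn deg [-0.46  0.29  0.  ]
```

View pics/w13.png

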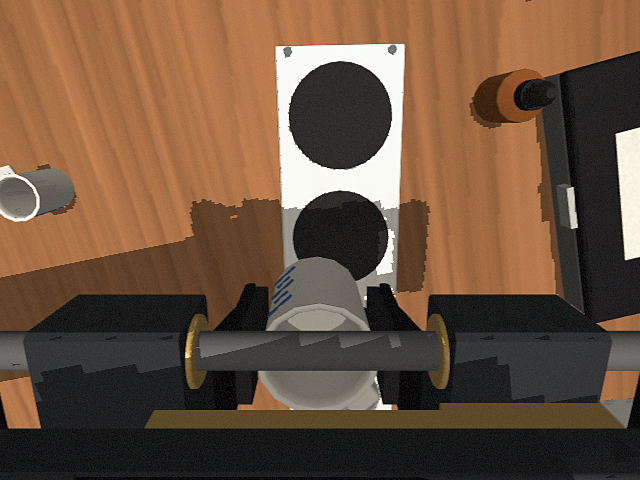

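send_rows([
  [-0.4,0.3,0,-0.005,0.0085,0,1],
  [0,0,0,-0.005,0.0085,0,1],
  [0,0,0,0,0,0,1],
  [0,0,0,0,0,0.02,1],
  [0,0,0,0,0,0.02,1],
  [0,0,0,0,0,0.02,1],
  [0,0,0,0,0,0.02,1],
  [0,0,0,0,0,0.02,1],
  [0,0,0,0,0,0,1],
  [0,0,0,0,0,0,1],
])

```text
time: 34.85
ee_pos: [0.6478, 0.067, 0.0859]
eef_rot: [0.776, 0.631, 0.002, 0.0]
ft_force: [-0.6, 0.7, 0.2]
width: 0.0399
```

```bash
python3 - <<'E'
from h import *
rows(.644,.0674,.0555,-12)
for n in ['top0','side0']:
    im,d,P=load(n);x=pts(d,P).reshape(-1,3)
    y=x[(x[:,0]>.71)&(x[:,0]<.80)&(x[:,1]>.09)&(x[:,1]<.20)&(x[:,2]>.02)&(x[:,2]<.2)];print(np.percentile(y,[2,98],axis=0).round(3))
E
```

```text
t 34.85 pos [0.6478 0.067  0.0859] phi -11.7 tilt z [ 0.003  0.002 -1.   ] F [-0.6  0.7  0.2] w 0.0399
shift tool [-0.0005 -0.0039  0.0304] turn z 0.3
level turn deg [ 0.15 -0.13  0.  ]
[[0.761 0.126 0.022]
 [0.787 0.156 0.081]]
[[0.757 0.123 0.021]
 [0.781 0.15  0.079]]
```

send_rows([
  [0.1,-0.1,0,-0.0005,-0.0039,0,1],
  [0,0,0,0,0,0.008,1],
  [0,0,0,0,0,0.008,1],
  [0,0,0,0,0,0.004,1],
  [0,0,0,0,0,0.002,1],
  [0,0,0,0,0,0,1],
  [0,0,0,0,0,0,1],
  [0,0,0,0,0,0,1],
  [0,0,0,0,0,0,1],
  [0,0,0,0,0,0,1],
])

```text
time: 35.85
ee_pos: [0.6456, 0.0676, 0.0657]
eef_rot: [0.776, 0.631, 0.003, 0.001]
ft_force: [0.3, -0.3, -0.5]
width: 0.0402
```

```bash
python3 - <<'E'
from h import *
rows(.644,.0674,.0555,-12)
E
```

```text
t 35.85 pos [0.6456 0.0676 0.0657] phi -11.7 tilt z [ 0.005  0.002 -1.   ] F [ 0.3 -0.3 -0.5] w 0.0402
shift tool [-0.0005 -0.0016  0.0102] turn z 0.3
level turn deg [ 0.29 -0.15  0.  ]
```

send_rows([
  [0.2,-0.1,0,-0.0005,-0.0016,0.002,1],
  [0,0,0,0,0,0.002,1],
  [0,0,0,0,0,0.002,1],
  [0,0,0,0,0,0.001,1],
  [0,0,0,0,0,0.001,1],
  [0,0,0,0,0,0.001,1],
  [0,0,0,0,0,0,1],
  [0,0,0,0,0,0,1],
  [0,0,0,0,0,0,1],
  [0,0,0,0,0,0,1],
])

```text
time: 36.85
ee_pos: [0.6438, 0.0673, 0.0568]
eef_rot: [0.776, 0.631, 0.001, 0.0]
ft_force: [-1.4, 0.6, 0.3]
width: 0.0399
```

```bash
python3 - <<'E'
from h import *
rows(.644,.0674,.0555,-12)
E
```

```text
t 36.85 pos [0.6438 0.0673 0.0568] phi -11.7 tilt z [ 0.001  0.001 -1.   ] F [-1.4  0.6  0.3] w 0.0399
shift tool [0.0002 0.0001 0.0013] turn z 0.3
level turn deg [ 0.06 -0.06 -0.  ]
```

send_rows([
  [0,0,0,0,0,0.001,1],
  [0,0,0,0,0,0.001,1],
  [0,0,0,0,0,0.0005,1],
  [0,0,0,0,0,0,1],
  [0,0,0,0,0,0,1],
  [0,0,0,0,0,0,1],
  [0,0,0,0,0,0,1],
  [0,0,0,0,0,0,1],
  [0,0,0,0,0,0,1],
  [0,0,0,0,0,0,1],
])

```text
time: 37.85
ee_pos: [0.6439, 0.0671, 0.0566]
eef_rot: [0.776, 0.631, 0.001, -0.001]
ft_force: [-1.0, -0.0, 2.5]
width: 0.0402
```

send_rows([
  [0,0,0,0,0,0,0.05],
  [0,0,0,0,0,0,0],
  [0,0,0,0,0,0,-0.05],
  [0,0,0,0,0,0,-0.15],
  [0,0,0,0,0,0,-0.3],
  [0,0,0,0,0,0,-0.5],
  [0,0,0,0,0,0,-0.7],
  [0,0,0,0,0,0,-0.7],
  [0,0,0,0,0,0,-0.7],
  [0,0,0,0,0,0,-0.7],
])

```text
time: 38.85
ee_pos: [0.6438, 0.0672, 0.0561]
eef_rot: [0.776, 0.631, 0.001, -0.0]
ft_force: [1.3, 0.4, -0.6]
width: 0.0733
```

send_rows([
  [0,0,0,0,0,-0.005,-0.7],
  [0,0,0,0,0,-0.01,-0.7],
  [0,0,0,0,0,-0.02,-0.7],
  [0,0,0,0,0,-0.02,-0.7],
  [0,0,0,0,0,-0.02,-0.7],
  [0,0,0,0,0,-0.02,-0.7],
  [0,0,0,0,0,-0.02,-0.7],
  [0,0,0,0,0,-0.02,-0.7],
  [0,0,0,0,0,-0.02,-0.7],
  [0,0,0,0,0,0,-0.7],
])

```text
time: 39.85
ee_pos: [0.6439, 0.0657, 0.2247]
eef_rot: [0.776, 0.63, 0.003, 0.001]
ft_force: [-0.7, -0.4, -0.0]
width: 0.074
```

```bash
python3 - <<'E'
from h import *
rows(.432,.1465,.2,35)
rim('wrist','w14',[(.644,.065),(.432,.1465)])
E
```

```text
t 39.85 pos [0.6439 0.0657 0.2247] phi -11.8 tilt z [ 0.005  0.002 -1.   ] F [-0.7 -0.4 -0. ] w 0.074
shift tool [ 0.0355 -0.2241  0.0239] turn z -46.8
level turn deg [ 0.25 -0.19  0.  ]
wrist 0.0747 [0.6436 0.0637] 0.0192
wrist 0.0475 [0.4334 0.1466] 0.015
```

View pics/w14.png

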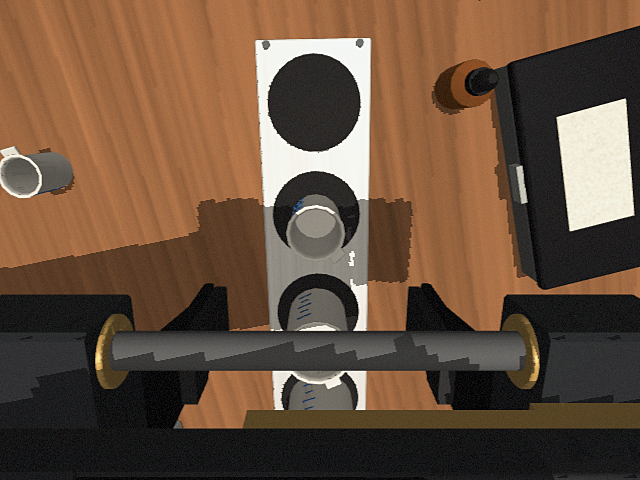

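Smaller beaker stands on pad b at (317,230), about 1.4 mm off centre. Smallest is last.

send_rows([
  [0.2,-0.2,0,0.0045,-0.0275,0,-0.7],
  [0,0,0,0.0045,-0.0275,0,-0.7],
  [0,0,0,0.0045,-0.0275,0,-0.7],
  [0,0,0,0.0045,-0.0275,0,-0.7],
  [0,0,0,0.0045,-0.0275,0,-0.7],
  [0,0,0,0.0045,-0.0275,0,-0.7],
  [0,0,0,0.0045,-0.0275,0,-0.7],
  [0,0,0,0.0045,-0.0275,0,-0.7],
  [0,0,-8,0,0,0,-0.7],
  [0,0,-8,0,0,0,-0.7],
])

```text
time: 40.9
ee_pos: [0.4223, 0.1475, 0.2154]
eef_rot: [0.679, 0.734, -0.006, -0.002]
ft_force: [0.6, -0.2, -0.0]
width: 0.0743
```

send_rows([
  [0,0,-8,0,0,0,-0.7],
  [0,0,-8,0,0,0,-0.7],
  [0,0,0,0,0,0.02,-0.7],
  [0,0,0,0,0,0.02,-0.7],
  [0,0,0,0,0,0.02,-0.7],
  [0,0,0,0,0,0.02,-0.7],
  [0,0,0,0,0,0,-0.7],
  [0,0,0,0,0,0,-0.7],
  [0,0,0,0,0,0,-0.7],
  [0,0,0,0,0,0,-0.7],
])

```text
time: 41.9
ee_pos: [0.4177, 0.1464, 0.1306]
eef_rot: [0.562, 0.827, -0.007, -0.004]
ft_force: [0.8, -0.3, 0.3]
width: 0.0741
```

```bash
python3 - <<'E'
from h import *
rows(.4325,.1465,.1,20)
rim('wrist','w15',[])
im,d,P,s=load('w15');x=pts(d,P).reshape(-1,3)
y=x[(np.linalg.norm(x[:,:2]-[.4325,.1465],axis=1)<.03)&(x[:,2]>.02)&(x[:,2]<.06)]
z=np.percentile(y[:,2],97);t=y[y[:,2]>z-.004];c,r=circ(t[:,:2]);print(z,c,r)
rows(*c,.026,20)
E
```

```text
t 41.9 pos [0.4177 0.1464 0.1306] phi 21.6 tilt z [-0.014 -0.007 -1.   ] F [ 0.8 -0.3  0.3] w 0.0741
shift tool [-0.0053  0.0143  0.0303] turn z 1.6
level turn deg [-0.9   0.05 -0.  ]
0.04768301704271032 [0.43216804 0.14745258] 0.014989155168023648
t 41.95 pos [0.4177 0.1464 0.1306] phi 21.6 tilt z [-0.014 -0.006 -1.   ] F [-0.4 -0.2 -0.6] w 0.0743
shift tool [-0.0043  0.0154  0.1044] turn z 1.6
level turn deg [-0.89  0.04 -0.  ]
```

View pics/w15.png

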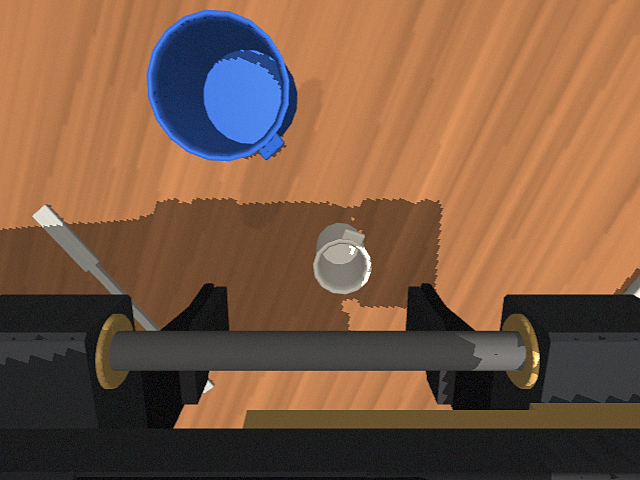

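The smallest beaker's rim is at (342,268) with its lip at (355,238), off the jaw line. The blue beaker at (220,85) is clear of the gripper.

send_rows([
  [-0.5,0,0,-0.002,0.007,0,-0.7],
  [-0.3,0,0,-0.002,0.006,0,-0.7],
  [0,0,0,0,0,0.015,-0.7],
  [0,0,0,0,0,0.015,-0.7],
  [0,0,0,0,0,0.015,-0.7],
  [0,0,0,0,0,0,-0.7],
  [0,0,0,0,0,0,-0.7],
  [0,0,0,0,0,0,-0.7],
  [0,0,0,0,0,0,-0.7],
  [0,0,0,0,0,0,-0.7],
])

```text
time: 42.95
ee_pos: [0.4381, 0.1491, 0.0887]
eef_rot: [0.562, 0.827, 0.004, 0.002]
ft_force: [-0.1, 0.1, -0.6]
width: 0.0744
```

```bash
python3 - <<'E'
from h import *
rows(.4322,.1473,.026,20)
E
```

```text
t 42.95 pos [0.4381 0.1491 0.0887] phi 21.6 tilt z [ 0.009  0.004 -1.   ] F [-0.1  0.1 -0.6] w 0.0744
shift tool [ 0.0004 -0.0068  0.0626] turn z 1.6
level turn deg [ 0.56 -0.04  0.  ]
```

send_rows([
  [0.4,0,0,0.0003,-0.005,0,-0.7],
  [0,0,0,0,0,0,-0.7],
  [0,0,0,0,0,0.01,-0.7],
  [0,0,0,0,0,0.01,-0.7],
  [0,0,0,0,0,0,-0.7],
  [0,0,0,0,0,0,-0.7],
  [0,0,0,0,0,0,-0.7],
  [0,0,0,0,0,0,-0.7],
  [0,0,0,0,0,0,-0.7],
  [0,0,0,0,0,0,-0.7],
])

```text
time: 43.95
ee_pos: [0.4331, 0.1476, 0.0672]
eef_rot: [0.562, 0.827, 0.001, 0.0]
ft_force: [-0.4, 0.8, -0.2]
width: 0.0741
```

```bash
python3 - <<'E'
from h import *
rows(.4322,.1473,.026,20)
E
```

```text
t 43.95 pos [0.4331 0.1476 0.0672] phi 21.6 tilt z [ 0.002  0.002 -1.   ] F [-0.4  0.8 -0.2] w 0.0741
shift tool [-0.     -0.001   0.0412] turn z 1.6
level turn deg [ 0.15 -0.05  0.  ]
```

send_rows([
  [0,0,0,0,-0.001,0.01,-0.7],
  [0,0,0,0,0,0.01,-0.7],
  [0,0,0,0,0,0.01,-0.7],
  [0,0,0,0,0,0.007,-0.7],
  [0,0,0,0,0,0,-0.5],
  [0,0,0,0,0,0,1],
  [0,0,0,0,0,0,1],
  [0,0,0,0,0,0,1],
  [0,0,0,0,0,0,1],
  [0,0,0,0,0,0,1],
])

```text
time: 44.95
ee_pos: [0.4322, 0.1472, 0.0268]
eef_rot: [0.562, 0.827, 0.001, 0.0]
ft_force: [-0.1, 0.4, -0.2]
width: 0.0339
```

send_rows([
  [0,0,0,0,0,0,1],
  [0,0,0,0,0,0,1],
  [0,0,0,0,0,0,1],
  [0,0,0,0,0,0,1],
  [0,0,0,0,0,0,1],
  [0,0,0,0,0,-0.005,1],
  [0,0,0,0,0,-0.01,1],
  [0,0,0,0,0,-0.01,1],
  [0,0,0,0,0,0,1],
  [0,0,0,0,0,0,1],
])

```text
time: 45.95
ee_pos: [0.4326, 0.1475, 0.0551]
eef_rot: [0.562, 0.827, 0.002, 0.001]
ft_force: [0.3, 0.3, 0.2]
width: 0.0319
```

```bash
python3 - <<'E'
from h import *
rows(.661,.153,.18,-12)
inhand('w16')
E
```

```text
t 45.95 pos [0.4326 0.1475 0.0551] phi 21.6 tilt z [ 0.003  0.003 -1.   ] F [0.3 0.3 0.2] w 0.0319
shift tool [-0.0788  0.2149 -0.1241] turn z 33.6
level turn deg [ 0.25 -0.09 -0.  ]
n 2670 rim z(tool) -0.0212 centre [0.0008 0.0012] r 0.0151
side wall n 2696 [0.0013 0.0007] 0.0139
```

View pics/w16.png

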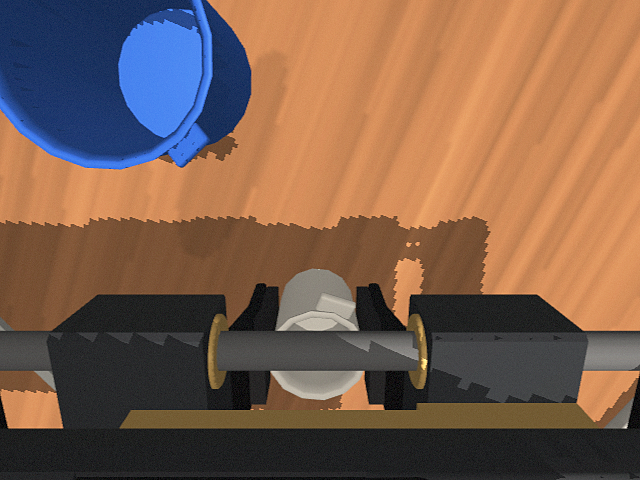

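send_rows([
  [0,0,0,0,0,-0.02,1],
  [0,0,0,0,0,-0.025,1],
  [0,0,0,0,0,-0.025,1],
  [0,0,0,0,0,-0.025,1],
  [0,0,0,0,0,-0.025,1],
  [0,0,0,0,0,-0.01,1],
  [0,0,0,-0.0075,0.02,0,1],
  [0,0,0,-0.0075,0.02,0,1],
  [0,0,0,-0.0075,0.02,0,1],
  [0,0,0,-0.0075,0.02,0,1],
])

```text
time: 47.0
ee_pos: [0.5165, 0.1492, 0.186]
eef_rot: [0.56, 0.828, 0.001, -0.002]
ft_force: [0.6, -0.2, 0.1]
width: 0.0316
```

send_rows([
  [0,0,0,-0.0075,0.02,0,1],
  [0,0,0,-0.0075,0.02,0,1],
  [0,0,0,-0.0075,0.02,0,1],
  [0,0,0,-0.0075,0.02,0,1],
  [0,0,0,-0.0075,0.02,0,1],
  [0,0,0,0,0,0,1],
  [0,0,8,0,0,0,1],
  [0,0,8,0,0,0,1],
  [0,0,8,0,0,0,1],
  [0,0,8,0,0,0,1],
])

```text
time: 48.0
ee_pos: [0.6254, 0.1501, 0.1715]
eef_rot: [0.773, 0.635, -0.007, -0.003]
ft_force: [-0.9, 0.1, -0.5]
width: 0.0318
```

```bash
python3 - <<'E'
from h import *
inhand('w17')
padw('w17',(150,10,480,245))
rows(.661,.153,.041,-12)
E
```

```text
n 2652 rim z(tool) -0.0211 centre [0.0011 0.0007] r 0.0151
side wall n 2687 [0.0016 0.0002] 0.0139
pad [0.6609 0.1533] 0.0363 [369. 197.] pad z 0.0169
t 48.05 pos [0.6252 0.1503 0.1712] phi -11.7 tilt z [-0.016 -0.005 -1.   ] F [-0.1  0.2  0.1] w 0.0323
shift tool [0.0109 0.0363 0.1296] turn z 0.3
level turn deg [-0.81  0.45 -0.  ]
```

View pics/w17.png

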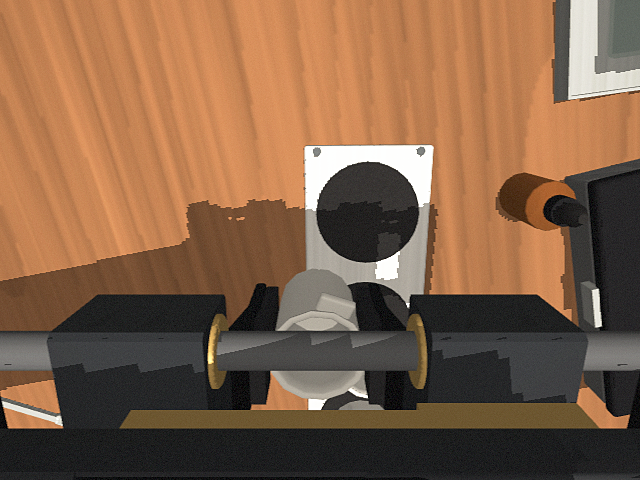

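send_rows([
  [-0.3,0.2,0,0.003,0.011,0,1],
  [-0.3,0.2,0,0.003,0.011,0,1],
  [0,0,0,0.002,0.009,0,1],
  [0,0,0,0,0,0,1],
  [0,0,0,0,0,0.02,1],
  [0,0,0,0,0,0.02,1],
  [0,0,0,0,0,0.02,1],
  [0,0,0,0,0,0.01,1],
  [0,0,0,0,0,0,1],
  [0,0,0,0,0,0,1],
])

```text
time: 49.05
ee_pos: [0.661, 0.1509, 0.0979]
eef_rot: [0.77, 0.638, -0.001, -0.001]
ft_force: [0.2, 0.5, 1.1]
width: 0.0313
```

```bash
python3 - <<'E'
from h import *
rows(.6603,.1522,.041,-12)
E
```

```text
t 49.05 pos [0.661  0.1509 0.0979] phi -10.8 tilt z [-0.003  0.    -1.   ] F [0.2 0.5 1.1] w 0.0313
shift tool [ 0.0012 -0.0008  0.0569] turn z 1.2
level turn deg [-0.15  0.02 -0.  ]
```

send_rows([
  [0,0,0,0.0012,-0.0008,0,1],
  [0,0,0,0,0,0.01,1],
  [0,0,0,0,0,0.01,1],
  [0,0,0,0,0,0.01,1],
  [0,0,0,0,0,0.01,1],
  [0,0,0,0,0,0.005,1],
  [0,0,0,0,0,0,1],
  [0,0,0,0,0,0,1],
  [0,0,0,0,0,0,1],
  [0,0,0,0,0,0,1],
])

```text
time: 50.05
ee_pos: [0.6615, 0.1527, 0.0512]
eef_rot: [0.77, 0.638, 0.0, -0.0]
ft_force: [0.1, 0.5, -0.4]
width: 0.0317
```

```bash
python3 - <<'E'
from h import *
rows(.6603,.1522,.041,-12)
E
```

```text
t 50.05 pos [0.6615 0.1527 0.0512] phi -10.7 tilt z [ 0.     0.001 -1.   ] F [ 0.1  0.5 -0.4] w 0.0317
shift tool [-0.0007 -0.0011  0.0102] turn z 1.3
level turn deg [-0.   -0.06 -0.  ]
```

send_rows([
  [0,0,0,-0.0007,-0.0011,0.002,1],
  [0,0,0,0,0,0.002,1],
  [0,0,0,0,0,0.002,1],
  [0,0,0,0,0,0.001,1],
  [0,0,0,0,0,0.001,1],
  [0,0,0,0,0,0.001,1],
  [0,0,0,0,0,0,1],
  [0,0,0,0,0,0,1],
  [0,0,0,0,0,0,1],
  [0,0,0,0,0,0,1],
])

```text
time: 51.05
ee_pos: [0.6606, 0.1524, 0.0427]
eef_rot: [0.77, 0.638, 0.001, -0.0]
ft_force: [-0.6, 0.0, 1.0]
width: 0.0316
```

send_rows([
  [0,0,0,0,0,0.001,1],
  [0,0,0,0,0,0.001,1],
  [0,0,0,0,0,0,1],
  [0,0,0,0,0,0,1],
  [0,0,0,0,0,0,1],
  [0,0,0,0,0,0,1],
  [0,0,0,0,0,0,1],
  [0,0,0,0,0,0,1],
  [0,0,0,0,0,0,1],
  [0,0,0,0,0,0,1],
])

```text
time: 52.05
ee_pos: [0.6609, 0.1524, 0.0426]
eef_rot: [0.77, 0.638, 0.002, -0.001]
ft_force: [-0.2, -0.4, 1.6]
width: 0.0317
```

```bash
python3 - <<'E'
from h import *
rows(.6603,.1522,.041,-12)
E
```

```text
t 52.05 pos [0.6609 0.1524 0.0426] phi -10.7 tilt z [ 0.002  0.003 -1.   ] F [-0.2 -0.4  1.6] w 0.0317
shift tool [-0.0004 -0.0006  0.0016] turn z 1.3
level turn deg [ 0.06 -0.18 -0.  ]
```

send_rows([
  [0,0,0,0,0,0.002,1],
  [0,0,0,0,0,0,1],
  [0,0,0,0,0,0,0.25],
  [0,0,0,0,0,0,0.2],
  [0,0,0,0,0,0,0.1],
  [0,0,0,0,0,0,0],
  [0,0,0,0,0,0,-0.2],
  [0,0,0,0,0,0,-0.4],
  [0,0,0,0,0,0,-0.6],
  [0,0,0,0,0,0,-0.6],
])

```text
time: 53.05
ee_pos: [0.6609, 0.1525, 0.0408]
eef_rot: [0.77, 0.638, 0.002, -0.001]
ft_force: [0.1, -0.6, -0.2]
width: 0.0662
```

send_rows([
  [0,0,0,0,0,-0.005,-0.6],
  [0,0,0,0,0,-0.01,-0.6],
  [0,0,0,0,0,-0.02,-0.6],
  [0,0,0,0,0,-0.02,-0.6],
  [0,0,0,0,0,-0.02,-0.6],
  [0,0,0,0,0,-0.02,-0.6],
  [0,0,0,0,0,-0.02,-0.6],
  [0,0,0,0,0,-0.02,-0.6],
  [0,0,0,0,0,-0.02,-0.6],
  [0,0,0,0,0,-0.02,-0.6],
])

```text
time: 54.05
ee_pos: [0.6597, 0.1508, 0.2275]
eef_rot: [0.771, 0.637, 0.001, -0.001]
ft_force: [0.5, 0.9, -1.0]
width: 0.0695
```

```bash
python3 - <<'E'
from h import *
rows(.45,.25,.25,-12)
rim('wrist','w18',[(.661,.153)])
E
```

```text
t 54.05 pos [0.6597 0.1508 0.2275] phi -10.8 tilt z [ 0.001  0.003 -1.   ] F [ 0.5  0.9 -1. ] w 0.0695
shift tool [ 0.0581 -0.2246 -0.0225] turn z 1.2
level turn deg [ 0.05 -0.17  0.  ]
wrist 0.0637 [0.6616 0.1523] 0.0149
```

View pics/w18.png

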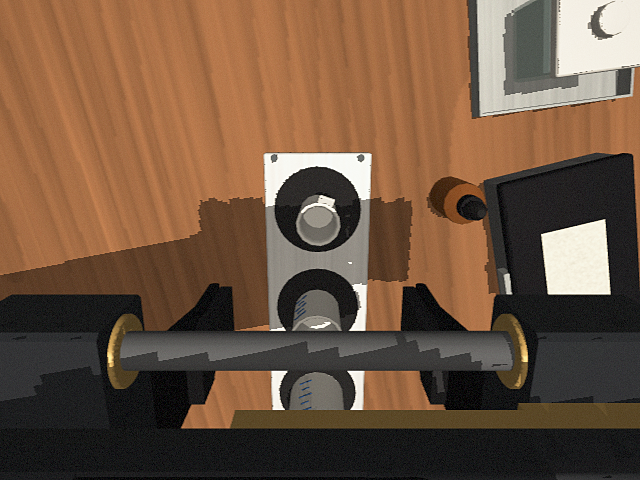

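The smallest is standing on pad a at (318,220). I'll back off so the top and side cameras can see all four.

send_rows([
  [0,0,0,0.02,-0.026,0,-0.6],
  [0,0,0,0.02,-0.026,0,-0.6],
  [0,0,0,0.02,-0.026,0,-0.6],
  [0,0,0,0.02,-0.026,0,-0.6],
  [0,0,0,0.02,-0.026,0,-0.6],
  [0,0,0,0.02,-0.026,0,-0.6],
  [0,0,0,0.02,-0.026,0,-0.6],
  [0,0,0,0.02,-0.026,0,-0.6],
  [0,0,0,0,0,0,-0.6],
  [0,0,0,0,0,0,-0.6],
])

```text
time: 55.1
ee_pos: [0.4825, 0.3512, 0.24]
eef_rot: [0.772, 0.635, 0.008, 0.001]
ft_force: [0.0, -1.1, -0.4]
width: 0.0694
```

```bash
python3 - <<'E'
from h import *
L=[(.661,.153),(.644,.065),(.627,-.0235),(.6104,-.112),(.443,-.126)]
rows(.45,.25,.25)
rim('top','t19',L);rim('side','s19',L)
E
```

```text
t 55.1 pos [0.4825 0.3512 0.24  ] phi -11.2 tilt z [ 0.014  0.01  -1.   ] F [ 0.  -1.1 -0.4] w 0.0694
shift tool [-0.1054 -0.0121 -0.0115] turn z None
level turn deg [ 0.67 -0.71 -0.  ]
top 0.0667 [0.6619 0.1516] 0.0153
top 0.0763 [0.644  0.0632] 0.0196
top 0.0895 [ 0.6273 -0.0242] 0.0245
top 0.0993 [ 0.6116 -0.1137] 0.0294
top 0.0648 [ 0.445  -0.1245] 0.018
side 0.0632 [0.6584 0.149 ] 0.0147
side 0.0738 [0.6407 0.0604] 0.0191
side 0.0863 [ 0.6244 -0.0267] 0.0245
side 0.0965 [ 0.6081 -0.1164] 0.0292
side 0.0632 [ 0.4408 -0.128 ] 0.0183
```

View pics/t19.png

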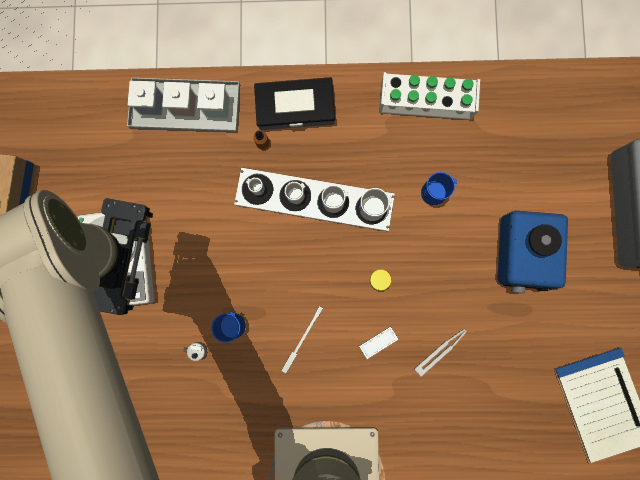

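View pics/s19.png

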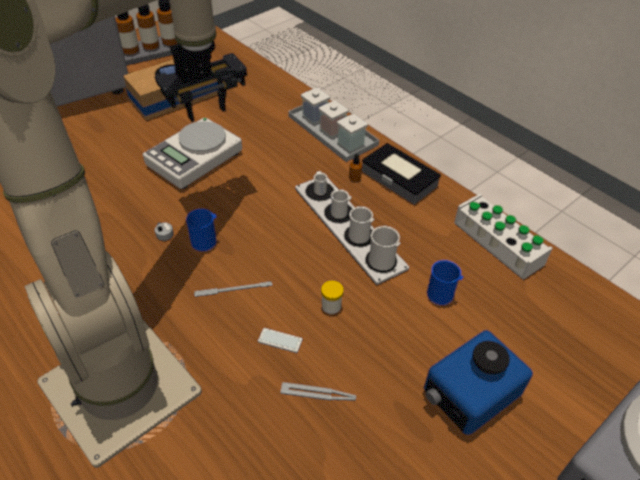

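```bash
python3 -c "
from bench import *
print(close_job())"
```

```text
the job is handed in; nothing more can be done
None
```

I set the four white beakers upright on the rest, smallest to largest going away from the balance, and handed the job in at about 55 s of the 104 s. The balance is on the robot's left (+y), so the smallest is on pad a, then smaller on b, larger on c and largest on d. Each was lowered until it rested on its pad before I opened the gripper.

- **Position:** the last wrist, top and side checks put each beaker within about 2 mm of its own pad's centre. The rims stand 63, 74, 86 and 96 mm above the bench by the side camera, which is what upright beakers on the pads should give.
- **Left alone:** the sample pot, both blue beakers and the bottle beside the rest look undisturbed; the pot reads in the same place to within 0.5 mm. Wrist force readings were about 3 N or less, but I read them only between moves.
- **What disagreed:** the top and side cameras differ from each other by about 3–4 mm, with the same offset before and after. I used the wrist camera's values, which lie between them, for placing.
- **Small surprise:** while the jaws closed on the largest beaker, the tool drifted about 7 mm sideways. I measured the beaker in the gripper afterwards and allowed for its position when placing it.

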